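Close the instrument case and hold it against the sprung stop

TASK

Put the loose lid on the open instrument case and press it down past the two spring catches until it is seated level all round. Only then push the closed case along its cradle against the spring-loaded stop and keep pressing it there with a steady force of about 12 newtons, so that a workmate can drive the lid screws: finish while still holding that push, do not back off. Do not drive the stop to the end of its travel, and leave the other things on the bench alone.

Things in the scene. Friction and masses are not known exactly. Their poses are not given: they have to be found in the camera images.
- lid_grip (a point): Loose rectangular aluminium lid, 110 g, lying right side up on the bench. This point is the centre of its black handle bar, 43 mm above its bottom: bar 12 mm thick along the lid's x, 62 mm long along y, 14 mm high; 20 mm clear below it between two end posts (10 mm along y). Lid plate 118 x 78 x 4 mm, its top face 27 mm below this point. z up. Half a turn about z makes no difference.
- lid_seat (a point): Centre of the lid plate's underside (the face that meets the case rim), 31 mm below lid_grip; same axes. Seated when it coincides with case_rim. Below it is a raised step that enters the case: 109 x 69 mm for 8 mm, then 105.5 x 65 mm for the last 4 mm (on which the lid lies on the bench).
- case_rim (a point): Open-topped aluminium instrument case, loose in the cradle, about 0.5 kg. This point: centre of its mouth, at rim height. Outside 120 x 80 x 45 mm (x, y, z), walls 4 mm. x along the cradle towards the stop, z up; the rear wall is 60 mm behind this point. A ball catch in the middle of each long wall, 5 mm below the rim, stops the lid a few mm short until it is pushed down with some 10 N.
- case: The same case, origin at the centre of its underside (45 mm below case_rim), same axes.
- cradle_floor (a point): Plywood cradle with a slick floor (friction about 0.1), fixed to the bench; this point is on its floor (6 mm above the bench), on the centre line. x is the push direction, along the cradle towards the stop, z up. Floor from x = -115 to +155 mm, 120 mm wide; two side rails, 12 mm high and 12 mm wide, from x = -115 to +85 mm guide the case with 3 mm play each side. Rear end open.
- stop_face (a point): Centre of the front face of the spring-loaded steel stop plate (70 mm wide, 30 mm high, from 2 to 32 mm above the cradle floor), at x = 85 mm in the cradle when free. x is the direction in which it gives way. A steel bracket stands behind it.
- stop (a joint): How far the stop plate is pushed back, m: 0 free, 0.030 at the end of its travel. Plain spring, 0.8 N per mm, no preload: 12 N at 0.015.
- can: Bystander: spray can, 60 mm across, 150 mm tall, standing; origin at its foot. It and the lid may be on either side of the cradle.
- bin: Bystander: small open plastic parts bin, 120 x 100 x 60 mm; origin under its centre.
- meter: Bystander: hand-held meter lying flat, 160 x 80 x 32 mm; origin under its centre.
- driver: Bystander: screwdriver lying on the bench, on the robot's left, nearer to it than the cradle.

How it is judged:
By the outcome, as a careful person would: the job done as asked, in the order asked, and still so for the second after the job is handed in, while the arm keeps its last pose, push and grip.
It also fails if it takes over 58 s, if anything falls off the work surface, if the arm or the gripper's body presses on something with over 40 N, if the wrist force passes 120 N, or if a joint passes its speed limit or range.

ROBOT

A 6-joint arm with a two-finger parallel gripper is mounted at the origin on the work surface. World frame = base frame: x ahead of the robot, y to its left, z up, the work surface at z = 0. Lengths are in m, angles in rad, forces in N, time in s.
With the tool pointing down it reaches from about 0.375 to 0.975 m from the base axis. Payload 3.8 kg.
Tool frame: the origin (TCP) lies on the mounting face of the last link; the fingertips stand 173 mm ahead of it and the grasp point (between the pads) lies 155 mm ahead of it; z points along the fingers, y is the direction in which the jaws open and shut (so a half turn about z gives the same grasp; the last joint's range is limited). The gripper opens to 85 mm and grips with 20 to 120 N. Pads are 22 mm wide; open, the fingers measure 114 mm over their backs; the gripper's body (76 mm by 85 mm) begins 54 mm behind the grasp point. The pads swing forward as they close: fully open they stand 13 mm farther back than shut.
Start: joints at [-1.293, 0.264, 1.604, -0, 1.274, -0.037], TCP at [0.209, -0.642, 0.405] pointing down, gripper open.
Joint ranges: [-2.63, 2.63], [-0.94, 2.18], [0.31, 2.57], [-1.31, 4.45], [0, 2.66], [-2.55, 2.55]. Speed limits (rad/s): [2.57, 2.57, 3.14, 3.14, 3.14, 3.14].

INTERFACE

Orientations are given as a rotation vector (axis times angle).
In Python, from workcell import bot, imaging, order gives the robot as it stands. The module is installed in compiled form; this text tells all that it offers.
- The arm moves only by the shell command python3 -m creep 'ROWS' [OPENING] [FORCE]. ROWS is JSON, a list of rows, each an object with "slide": the shift along the tool's x, y, z each as a share of 25 mm, from -1 to 1, a list of three; "angular": the turn, a rotation vector about the tool's x, y, z each as a share of 4 degrees, from -1 to 1, a list of three. A call has 1 to 5 rows; each row shifts and turns the commanded pose from where the row before left it, along the tool's axes as they then stand; what a row does not reach is not made up. A row lasts 1/12 s, in which the tool goes at most 41.7 mm and 7.16 degrees, less where a joint would pass 70% of its speed; a pose out of reach is approached as far as the arm can. A call with a number of a shift or a turn outside -1 to 1 is refused whole. A call with a gripper value outside its range is refused whole. OPENING is the closure, from -1 (fully open) to 1 (shut), set as the call begins (- or left out, the last holds). The fingers move at their own pace and stop on an object; FORCE is the grip in N (left out, the last holds). Time passes only in rows, so rows that do not move let the fingers close. It gives the time, the measured TCP pose, the force and the opening at its end, in the units of the state.
- bot.read_state(): the state, without advancing time (a new reading comes with each control period).
- imaging.read_camera(name): name is "scene" or "top" or "wrist"; returns (picture, depth): 384x512x3 uint8, red, green, blue; 384x512 float32, m along the optical axis (not along the pixel's ray), 0 where there is no reading.
- imaging.camera_model(name): a dict with "fovy" (degrees; the focal length in pixels is half the picture's height over the tangent of half this angle, whatever the lens; pixels are square), "cx", "cy" (the principal point, pixels), "k1" (the pictures are not rectified: a ray, as slopes to the right and down, at radius r is drawn at 1 + k1 r^2 times it, then the intrinsics apply), "camera_from_world" (4x4, takes a point from world to camera coordinates); the wrist camera has in their place "tool_from_camera" (4x4, takes a point from camera to tool coordinates, whose origin is the TCP and whose axes are the flange's). Camera axes: x right, y down, z forward; pixel columns grow to the right and rows downward; lengths in m; the calibration is good to about 2 mm. A picture is of the moment at which its call begins: read the wrist's pose just before it. camera_model takes no time and is no camera call.
- order.finish_job(): hands the job in, once; it reports no verdict.
The state is a dict: "time": time; "q": joint angles; "joint_vel": joint speeds; "joint_torque": joint torques, N m; "tool_pos": TCP position; "tcp_rot": TCP orientation; "wrist_force": force on the tool from outside, world axes, zero at the start; "torque": the same for the moment, N m; "width": opening from 0.0 (shut) to 1.0 (fully open).
Only numpy, scipy, OpenCV 4.12 (cv2) and the standard library are available. Lean on these libraries where they do the work, as an engineer would, in place of code of your own. Each camera call takes 0.05 s, during which the arm holds its last target.

## Working session

There is one attempt and no reset: what is moved stays moved. The work goes in short steps, Python scripts to look and compute and a shell command to move; the robot and the scene stay as the last step left them, time stands still between calls to the robot, and variables do not carry over. Pictures are saved under pics/ and viewed, and the job is handed in when it is done.

```bash
mkdir -p pics; ls
python3 - <<'E'
from workcell import bot, imaging, order
import cv2,numpy as np
print(bot.read_state())
for n in ("scene","top"):
    p,d=imaging.read_camera(n); cv2.imwrite(f"pics/{n}0.png",p[:,:,::-1]); np.savez(f"{n}0.npz",p=p,d=d)
    print(n,imaging.camera_model(n))
print(imaging.camera_model("wrist"))
E
```

```text
pics
{'time': 0.0, 'q': array([-1.29291663e+00,  2.64729130e-01,  1.60539529e+00,  3.43045082e-06,
        1.27372945e+00, -3.69269545e-02]), 'joint_vel': array([-3.48581995e-04,  4.43892106e-04,  1.88377777e-03, -2.30473272e-03,
        2.64049945e-05,  2.73306955e-03]), 'joint_torque': array([ 1.77821028e-03, -5.15115309e+01, -3.67314184e+01, -1.75982873e-04,
        1.31454086e-02, -1.17303782e-05]), 'tool_pos': array([ 0.20888476, -0.64148782,  0.4033663 ]), 'tcp_rot': array([-3.10053795e+00, -4.92104217e-01,  4.21472807e-04]), 'wrist_force': array([-0.41342259, -0.12397581, -0.53267995]), 'torque': array([ 0.02880682,  0.00622979, -0.01117697]), 'width': 0.998269654570499}
scene {'fovy': 47.57857242186938, 'cx': 253.39709713520406, 'cy': 190.24510296415318, 'k1': -0.01767946292309517, 'camera_from_world': array([[-0.74289848,  0.66938697,  0.00478806,  0.38671515],
       [ 0.37084907,  0.41750911, -0.82955235, -0.1492983 ],
       [-0.5572906 , -0.61449754, -0.55840842,  1.4707507 ],
       [ 0.        ,  0.        ,  0.        ,  1.        ]])}
top {'fovy': 42.03248780707901, 'cx': 257.6343825629655, 'cy': 201.6765628307387, 'k1': -0.022570516675754826, 'camera_from_world': array([[-0.02579272, -0.99951727,  0.01731924, -0.01429689],
       [-0.99137809,  0.02334855, -0.12893534,  0.53184517],
       [ 0.12846872, -0.02049551, -0.99150175,  1.61626121],
       [ 0.        ,  0.        ,  0.        ,  1.        ]])}
{'fovy': 67.65290706642837, 'cx': 260.4151579045721, 'cy': 190.5922667079009, 'k1': -0.04873149155164625, 'tool_from_camera': array([[-2.89792898e-04, -9.62206438e-01, -2.72320928e-01,
         6.81065865e-02],
       [ 9.99999714e-01, -8.84178863e-05, -7.51747425e-04,
        -1.64986834e-04],
       [ 6.99258171e-04, -2.72321067e-01,  9.62206188e-01,
         2.94887175e-02],
       [ 0.00000000e+00,  0.00000000e+00,  0.00000000e+00,
         1.00000000e+00]])}
```

View pics/top0.png

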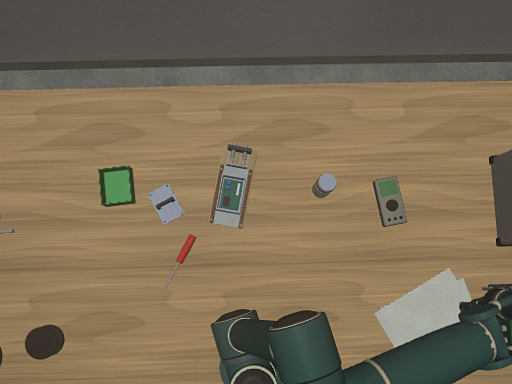

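View pics/scene0.png

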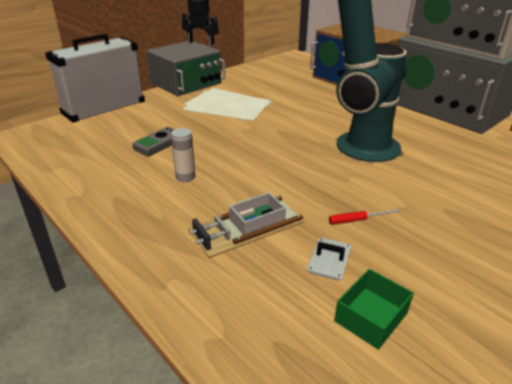

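The top view shows the lid at (166,204), the case in its cradle at (232,194) and the stop at (239,149). The bin, driver, can and meter are bystanders.

```bash
cat > h.py <<'E'
import numpy as np,cv2
from workcell import bot,imaging,order
from scipy.spatial.transform import Rotation as R
def K(m):
    f=192/np.tan(np.radians(m['fovy'])/2); return np.array([[f,0,m['cx']],[0,f,m['cy']],[0,0,1]])
def cw(name,st=None):
    m=imaging.camera_model(name)
    if name!='wrist': T=np.linalg.inv(m['camera_from_world'])
    else:
        W=np.eye(4);W[:3,:3]=R.from_rotvec(st['tcp_rot']).as_matrix();W[:3,3]=st['tool_pos'];T=W@m['tool_from_camera']
    return m,T
def ray(name,uv,st=None):
    m,T=cw(name,st); uv=np.atleast_2d(np.array(uv,float))
    n=cv2.undistortPoints(uv[:,None],K(m),np.array([m['k1'],0,0,0.])) [:,0]
    # exact model: 1+k1 r^2 matches opencv
    d=np.c_[n,np.ones(len(n))]@T[:3,:3].T
    return T[:3,3],d
def onplane(name,uv,z,st=None):
    o,d=ray(name,uv,st); return o+d*((z-o[2])/d[:,2])[:,None]
def cloud(name,depth,st=None):
    v,u=np.mgrid[:384,:512]; o,d=ray(name,np.c_[u.ravel(),v.ravel()],st)
    return (o+d*depth.ravel()[:,None]).reshape(384,512,3)
E
python3 - <<'E'
from h import *
z=np.load('top0.npz');p,d=z['p'],z['d']
c=p[130:250,80:350,::-1];cv2.imwrite('pics/topz.png',cv2.resize(c[:,10:190],None,fx=4.4,fy=4.4,interpolation=cv2.INTER_CUBIC))
P=cloud('top',d)
for uv in [(166,204),(175,193),(232,194),(230,221),(239,149),(325,178),(116,185),(150,150),(388,200)]: print(uv,P[uv[1],uv[0]].round(4))
z=np.load('scene0.npz');P=cloud('scene',z['d'])
for uv in [(330,245),(258,215),(202,232)]: print(uv,P[uv[1],uv[0]].round(4))
E
```

```text
(166, 204) [0.5332 0.2777 0.0152]
(175, 193) [ 0.5724  0.2503 -0.0037]
(232, 194) [0.5614 0.0572 0.0173]
(230, 221) [0.4723 0.066  0.0045]
(239, 149) [0.7083 0.0302 0.044 ]
(325, 178) [ 0.5848 -0.2351  0.1533]
(116, 185) [0.6033 0.4478 0.0031]
(150, 150) [ 0.7228  0.3348 -0.0026]
(388, 200) [ 0.5276 -0.4628  0.0281]
(330, 245) [0.5365 0.2739 0.0498]
(258, 215) [0.5551 0.0559 0.0199]
(202, 232) [0.7193 0.0402 0.0438]
```

View pics/topz.png

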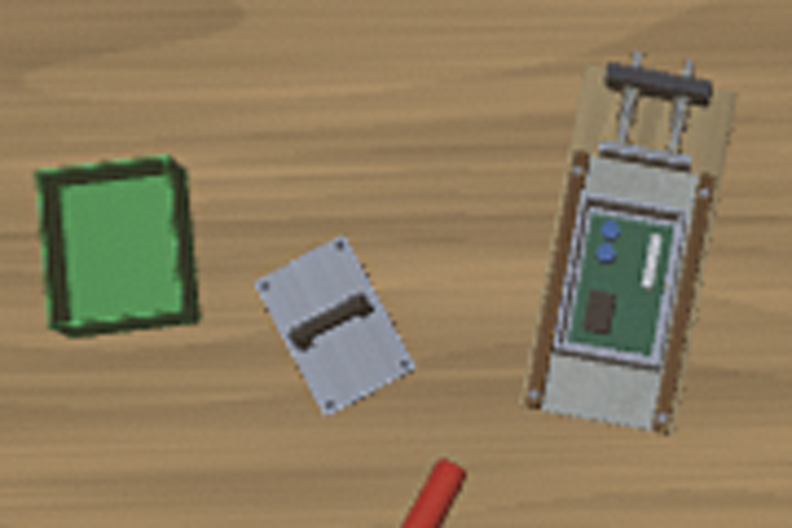

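```bash
python3 -m creep '[{"slide":[0.8,-1,0],"angular":[0,0,0]},{"slide":[0.8,-1,0],"angular":[0,0,0]},{"slide":[0.8,-1,0],"angular":[0,0,0]},{"slide":[0.8,-1,0],"angular":[0,0,0]},{"slide":[0.8,-1,0],"angular":[0,0,0]}]'
python3 -m creep '[{"slide":[0.8,-1,0],"angular":[0,0,0]},{"slide":[0.8,-1,0],"angular":[0,0,0]},{"slide":[0.8,-1,0],"angular":[0,0,0]},{"slide":[0.8,-1,0],"angular":[0,0,0]},{"slide":[0.8,-1,0],"angular":[0,0,0]}]'
```

```text
time: 0.52
tool_pos: [0.2655, -0.4905, 0.4039]
tcp_rot: [-3.102, -0.491, 0.0]
wrist_force: [0.3, 0.1, -0.5]
width: 1.002
time: 0.93
tool_pos: [0.3218, -0.3405, 0.4042]
tcp_rot: [-3.102, -0.492, 0.0]
wrist_force: [0.6, 0.4, 0.5]
width: 1.004
```

```bash
python3 -m creep '[{"slide":[0.8,-1,0],"angular":[0,0,0]},{"slide":[0.8,-1,0],"angular":[0,0,0]},{"slide":[0.8,-1,0],"angular":[0,0,0]},{"slide":[0.8,-1,0],"angular":[0,0,0]},{"slide":[0.8,-1,0],"angular":[0,0,0]}]'
python3 -m creep '[{"slide":[0.8,-1,0],"angular":[0,0,0]},{"slide":[0.8,-1,0],"angular":[0,0,0]},{"slide":[0.8,-1,0],"angular":[0,0,0]},{"slide":[0.8,-1,0],"angular":[0,0,0]},{"slide":[0.8,-1,0],"angular":[0,0,0]}]'
python3 -m creep '[{"slide":[0.8,-1,0],"angular":[0,0,0]},{"slide":[0.8,-1,0],"angular":[0,0,0]},{"slide":[0.8,-1,0],"angular":[0,0,0]},{"slide":[0.8,-1,0],"angular":[0,0,0]},{"slide":[0.8,-1,0],"angular":[0,0,0]}]'
python3 -m creep '[{"slide":[0.8,-1,0],"angular":[0,0,-1]},{"slide":[0.8,-1,0],"angular":[0,0,-1]},{"slide":[0,0,0],"angular":[0,0,-1]},{"slide":[0,0,0],"angular":[0,0,-1]},{"slide":[0,0,0],"angular":[0,0,-1]}]'
python3 -m creep '[{"slide":[0,0,0],"angular":[0,0,-1]},{"slide":[0,0,0],"angular":[0,0,-1]},{"slide":[0,0,0],"angular":[0,0,-1]},{"slide":[0,0,0],"angular":[0,0,-1]},{"slide":[0,0,0],"angular":[0,0,-1]}]'
python3 -m creep '[{"slide":[0,0,0],"angular":[0,0,-1]},{"slide":[0,0,0],"angular":[0,0,-1]},{"slide":[0,0,0],"angular":[0,0,-1]},{"slide":[0,0,0],"angular":[0,0,-1]},{"slide":[0,0,0],"angular":[0,0,-1]}]'
python3 -m creep '[{"slide":[0,0,0],"angular":[0,0,-1]},{"slide":[0,0,0],"angular":[0,0,-1]},{"slide":[0,0,0],"angular":[0,0,-1]},{"slide":[0,0,0],"angular":[0,0,-1]},{"slide":[0,0,0],"angular":[0,0,-1]}]'
python3 -m creep '[{"slide":[0,0,0],"angular":[0,0,0]},{"slide":[0,0,0],"angular":[0,0,0]}]'
python3 - <<'E'
from h import *
st=bot.read_state();p,d=imaging.read_camera('wrist');print(st)
cv2.imwrite('pics/w1.png',cv2.resize(p[:,:,::-1],None,fx=1.5,fy=1.5));np.savez('w1.npz',p=p,d=d,pos=st['tool_pos'],rot=st['tcp_rot'])
E
```

```text
time: 1.35
tool_pos: [0.3781, -0.1908, 0.4044]
tcp_rot: [-3.103, -0.492, 0.0]
wrist_force: [1.2, -0.4, -0.2]
width: 1.0
time: 1.77
tool_pos: [0.4345, -0.0409, 0.4044]
tcp_rot: [-3.103, -0.493, 0.0]
wrist_force: [-0.1, 0.6, 0.4]
width: 1.002
time: 2.18
tool_pos: [0.4909, 0.1089, 0.4043]
tcp_rot: [3.103, 0.493, -0.001]
wrist_force: [0.2, -0.4, 0.6]
width: 1.003
time: 2.6
tool_pos: [0.5112, 0.1688, 0.4039]
tcp_rot: [-2.967, -1.031, 0.002]
wrist_force: [0.5, -0.3, 0.7]
width: 0.997
time: 3.02
tool_pos: [0.5111, 0.1679, 0.4041]
tcp_rot: [-2.744, -1.529, 0.002]
wrist_force: [-0.1, -0.3, -0.7]
width: 0.997
time: 3.43
tool_pos: [0.5111, 0.1679, 0.4041]
tcp_rot: [-2.437, -1.982, 0.002]
wrist_force: [-0.4, 0.7, -1.0]
width: 1.002
time: 3.85
tool_pos: [0.5111, 0.1678, 0.4041]
tcp_rot: [-2.056, -2.375, 0.001]
wrist_force: [0.3, 0.1, -0.2]
width: 0.999
time: 4.02
tool_pos: [0.5111, 0.1679, 0.4042]
tcp_rot: [-2.062, -2.369, 0.001]
wrist_force: [0.3, -1.0, -0.6]
width: 0.996
{'time': 4.0167, 'q': array([2.71000104e-01, 4.95108556e-03, 1.89669705e+00, 3.87875850e-05,
       1.24080543e+00, 1.32653210e-01]), 'joint_vel': array([ 0.00015114, -0.00216165, -0.00241588, -0.00203066,  0.00051073,
        0.00593535]), 'joint_torque': array([-5.91671233e-04, -3.66636837e+01, -3.63748634e+01, -4.90158418e-04,
        4.32495857e-03, -1.29745184e-01]), 'tool_pos': array([0.51114151, 0.16786289, 0.40424035]), 'tcp_rot': array([-2.06226982e+00, -2.36927705e+00,  1.09657982e-03]), 'wrist_force': array([ 0.30589688, -0.95061436, -0.60346427]), 'torque': array([ 0.10395795, -0.03645487, -0.00228441]), 'width': 0.9959542476598475}
```

View pics/w1.png

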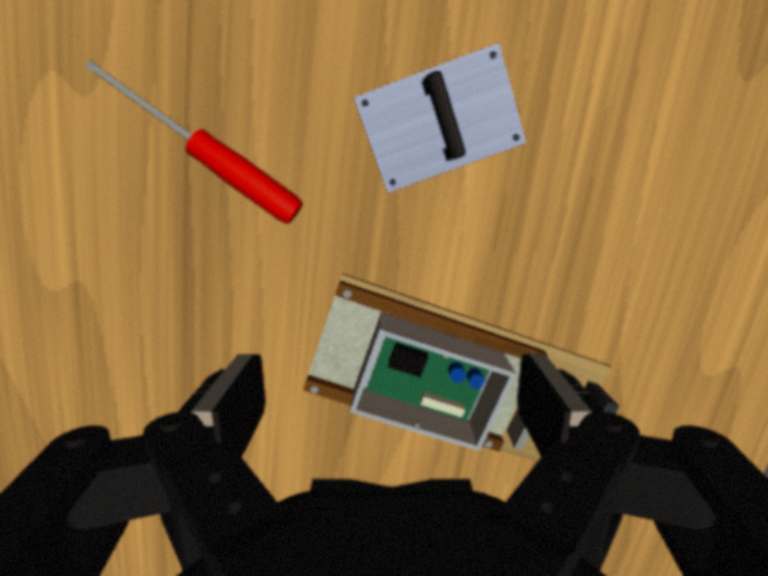

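The wrist view (1.5x scale) shows the lid with corners at (357,98), (498,45), (525,142) and (389,191), and the case rim at (382,331), (513,375), (484,447) and (353,412). I'll fit rectangles in world plane coordinates.

```bash
cat > fit.py <<'E'
from h import *
def load(f):
    z=np.load(f); return z['p'],z['d'],dict(tool_pos=z['pos'],tcp_rot=z['rot'])
def greymask(p,vmin=130):
    h=cv2.cvtColor(p,cv2.COLOR_RGB2HSV); b=p.astype(int)
    return ((b[:,:,2]>=b[:,:,0]-2)&(h[:,:,2]>vmin)&(h[:,:,1]<70)).astype(np.uint8)*255
def rect(mask,z,st,name='wrist',box=None,minarea=1500):
    out=[]
    cs,_=cv2.findContours(mask,cv2.RETR_EXTERNAL,cv2.CHAIN_APPROX_NONE)
    for c in cs:
        x,y,w,h=cv2.boundingRect(c)
        if w*h<minarea: continue
        P=onplane(name,c[:,0].astype(float),z,st)[:,:2]
        r=cv2.minAreaRect((P*1000).astype(np.float32)); out.append(((x,y,w,h),r,cv2.boxPoints(r).round(1)))
    return out
E
python3 - <<'E'
from fit import *
p,d,st=load('w1.npz')
for vm in (110,140):
  m=greymask(p,vm);cv2.imwrite(f'pics/m1_{vm}.png',m)
  for z in (.016,.051):
    for o in rect(m,z,st): print(vm,z,o[0],[np.round(k,1) for k in o[1]])
R_=R.from_rotvec(st['tcp_rot']).as_matrix();print(R_.round(4))
P=cloud('wrist',d,st)
for uv in [(290,60),(295,75),(280,98),(345,92),(255,275),(310,298),(230,225)]: print(uv,p[uv[1],uv[0]],P[uv[1],uv[0]].round(4))
E
```

```text
110 0.016 (234, 220, 110, 79) [array([566.7,  39.2]), array([ 87.8, 133.6]), np.float64(78.8)]
110 0.016 (237, 30, 113, 98) [array([534.5, 276.1]), array([117. ,  76.8]), np.float64(27.5)]
110 0.051 (234, 220, 110, 79) [array([560.2,  58.4]), array([ 79.2, 120.5]), np.float64(78.8)]
110 0.051 (237, 30, 113, 98) [array([531.2, 272.2]), array([105.6,  69.3]), np.float64(27.5)]
140 0.016 (234, 220, 110, 79) [array([566.8,  38.6]), array([ 86.8, 133. ]), np.float64(78.7)]
140 0.016 (237, 30, 113, 98) [array([534.5, 276.1]), array([117. ,  76.8]), np.float64(27.5)]
140 0.051 (234, 220, 110, 79) [array([560.4,  57.9]), array([ 78.4, 120. ]), np.float64(78.7)]
140 0.051 (237, 30, 113, 98) [array([531.2, 272.2]), array([105.6,  69.3]), np.float64(27.5)]
[[-1.379e-01  9.904e-01 -8.000e-04]
 [ 9.904e-01  1.379e-01 -2.000e-04]
 [-1.000e-04 -9.000e-04 -1.000e+00]]
(290, 60) [31 26 27] [0.524  0.2907 0.0525]
(295, 75) [35 31 32] [0.5317 0.2769 0.0515]
(280, 98) [153 161 182] [0.5215 0.253  0.018 ]
(345, 92) [75 78 93] [0.5971 0.2709 0.0178]
(255, 275) [82 71 64] [0.522  0.0283 0.0439]
(310, 298) [153 131  97] [ 6.136e-01 -2.740e-02  5.000e-04]
(230, 225) [166 170 150] [0.4798 0.0791 0.0084]
```

View pics/m1_110.png

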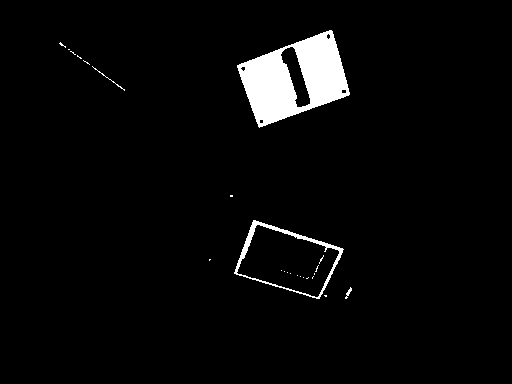

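```bash
python3 -m creep '[{"slide":[0.83,0.3,0],"angular":[0,0,0]},{"slide":[0.83,0.3,0],"angular":[0,0,0]},{"slide":[0.83,0.3,0],"angular":[0,0,0]},{"slide":[0.83,0.3,0],"angular":[0,0,0]},{"slide":[0.84,0.32,0],"angular":[0,0,0]}]'
python3 -m creep '[{"slide":[0,0,0.9],"angular":[0,0,-0.98]},{"slide":[0,0,0.9],"angular":[0,0,-0.98]},{"slide":[0,0,0.9],"angular":[0,0,-0.98]},{"slide":[0,0,0.5],"angular":[0,0,-0.98]},{"slide":[0,0,0],"angular":[0,0,-0.98]}]'
python3 -m creep '[{"slide":[0,0,0],"angular":[0,0,0]},{"slide":[0,0,0],"angular":[0,0,0]}]'
python3 - <<'E'
from fit import *
st=bot.read_state();p,d=imaging.read_camera('wrist');print(st['tool_pos'],R.from_rotvec(st['tcp_rot']).as_matrix().round(4))
cv2.imwrite('pics/w2.png',cv2.resize(p[:,:,::-1],None,fx=1.5,fy=1.5));np.savez('w2.npz',p=p,d=d,pos=st['tool_pos'],rot=st['tcp_rot'])
m=greymask(p,110)
for o in rect(m,.016,st): print(o[0],[np.round(k,1) for k in o[1]])
P=cloud('wrist',d,st); mm=(P[:,:,2]>.035)&(P[:,:,2]<.062)&(p.max(2)<80)&(np.hypot(P[:,:,0]-.5345,P[:,:,1]-.276)<.06)
print(mm.sum()); q=(P[mm][:,:2]*1000).astype(np.float32);print(cv2.minAreaRect(q),P[mm].mean(0),np.percentile(P[mm][:,2],90))
E
```

```text
time: 4.48
tool_pos: [0.5345, 0.2771, 0.4045]
tcp_rot: [-2.062, -2.37, 0.0]
wrist_force: [0.0, -0.8, 0.5]
width: 0.999
time: 4.9
tool_pos: [0.5328, 0.2756, 0.32]
tcp_rot: [-1.622, -2.686, 0.01]
wrist_force: [0.3, -0.2, -0.1]
width: 1.001
time: 5.07
tool_pos: [0.5345, 0.2762, 0.3246]
tcp_rot: [-1.63, -2.685, 0.0]
wrist_force: [-0.3, -0.5, -0.2]
width: 1.0
[0.5345008  0.27624223 0.32455497] [[-4.614e-01  8.872e-01 -2.000e-04]
 [ 8.872e-01  4.614e-01 -1.000e-04]
 [ 0.000e+00 -2.000e-04 -1.000e+00]]
(201, 144, 121, 74) [array([534.5, 276. ]), array([117.2,  75.6]), np.float64(27.5)]
(0, 42, 64, 85) [array([295.9, 259. ]), array([ 3.5, 93. ]), np.float64(60.3)]
886
((533.876220703125, 276.50177001953125), (11.035325050354004, 60.777305603027344), 27.544374465942383) [0.53295283 0.27836836 0.05042738] 0.05188802031449535
```

View pics/w2.png

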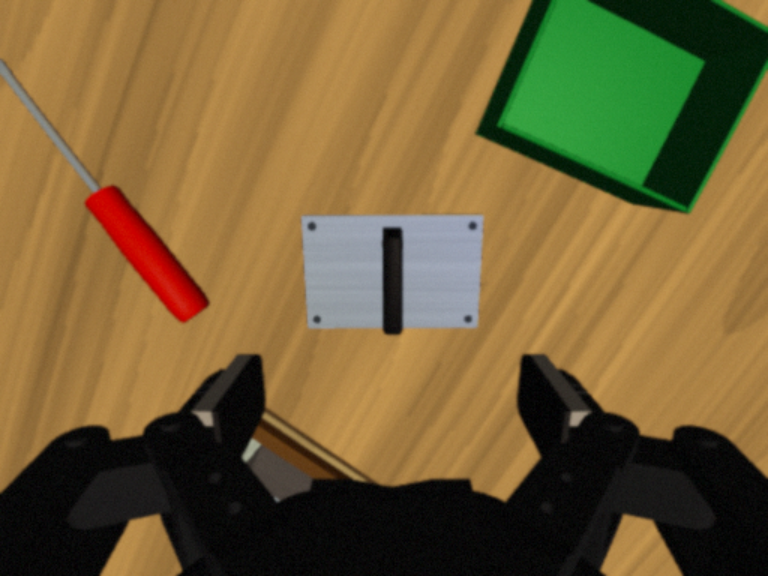

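The wrist view shows the lid squared up under the tool, with its handle at display (393,280), about 1 mm off the jaw centre. Descending to grasp.

```bash
python3 -m creep '[{"slide":[0,0,1],"angular":[0,0,0]},{"slide":[0,0,1],"angular":[0,0,0]},{"slide":[0,0,1],"angular":[0,0,0]},{"slide":[0,0,1],"angular":[0,0,0]},{"slide":[0,0,0.6],"angular":[0,0,0]}]'
python3 -m creep '[{"slide":[0,0,0.3],"angular":[0,0,0]},{"slide":[0,0,0.16],"angular":[0,0,0]},{"slide":[0,0,0],"angular":[0,0,0]}]'
python3 -m creep '[{"slide":[0,0,0],"angular":[0,0,0]},{"slide":[0,0,0],"angular":[0,0,0]},{"slide":[0,0,0],"angular":[0,0,0]},{"slide":[0,0,0],"angular":[0,0,0]},{"slide":[0,0,0],"angular":[0,0,0]}]' 1 60
python3 -m creep '[{"slide":[0,0,0],"angular":[0,0,0]},{"slide":[0,0,0],"angular":[0,0,0]},{"slide":[0,0,0],"angular":[0,0,0]},{"slide":[0,0,0],"angular":[0,0,0]},{"slide":[0,0,0],"angular":[0,0,0]}]'
```

```text
time: 5.53
tool_pos: [0.5339, 0.2759, 0.208]
tcp_rot: [-1.629, -2.685, 0.002]
wrist_force: [-0.0, -0.6, -0.0]
width: 1.003
time: 5.78
tool_pos: [0.5347, 0.2763, 0.1983]
tcp_rot: [1.628, 2.687, 0.0]
wrist_force: [-1.1, 0.3, 0.5]
width: 1.0
time: 6.2
tool_pos: [0.5347, 0.2763, 0.199]
tcp_rot: [1.626, 2.687, 0.002]
wrist_force: [0.3, -0.3, -0.3]
width: 0.298
time: 6.62
tool_pos: [0.5347, 0.2764, 0.1988]
tcp_rot: [1.626, 2.687, 0.001]
wrist_force: [-1.2, -0.9, 3.7]
width: 0.127
```

```bash
python3 -m creep '[{"slide":[0,0,0],"angular":[0,0,0]},{"slide":[0,0,0],"angular":[0,0,0]},{"slide":[0,0,-0.2],"angular":[0,0,0]},{"slide":[0,0,-0.6],"angular":[0,0,0]},{"slide":[0,0,-1],"angular":[0,0,0]}]'
python3 -m creep '[{"slide":[0,0,-1],"angular":[0,0,0]},{"slide":[0,0,-1],"angular":[0,0,0]},{"slide":[0,0,-0.4],"angular":[0,0,0]},{"slide":[0,0,0],"angular":[0,0,0]},{"slide":[0,0,0],"angular":[0,0,0]}]'
python3 - <<'E'
from fit import *
st=bot.read_state();p,d=imaging.read_camera('wrist');print(st['tool_pos'],st['width'],st['wrist_force'],R.from_rotvec(st['tcp_rot']).as_matrix().round(4))
cv2.imwrite('pics/w3.png',cv2.resize(p[:,:,::-1],None,fx=1.5,fy=1.5));np.savez('w3.npz',p=p,d=d,pos=st['tool_pos'],rot=st['tcp_rot'])
E
```

```text
time: 7.03
tool_pos: [0.5323, 0.2752, 0.2397]
tcp_rot: [-1.624, -2.684, 0.011]
wrist_force: [0.0, 0.5, -0.9]
width: 0.124
time: 7.45
tool_pos: [0.5342, 0.2761, 0.3028]
tcp_rot: [1.627, 2.688, 0.0]
wrist_force: [-1.1, -0.5, -1.2]
width: 0.127
[0.53422075 0.27612482 0.30279808] 0.12701074700672021 [-1.066568   -0.48868722 -1.18567838] [[-0.4639  0.8859  0.    ]
 [ 0.8859  0.4639  0.    ]
 [ 0.      0.     -1.    ]]
```

View pics/w3.png

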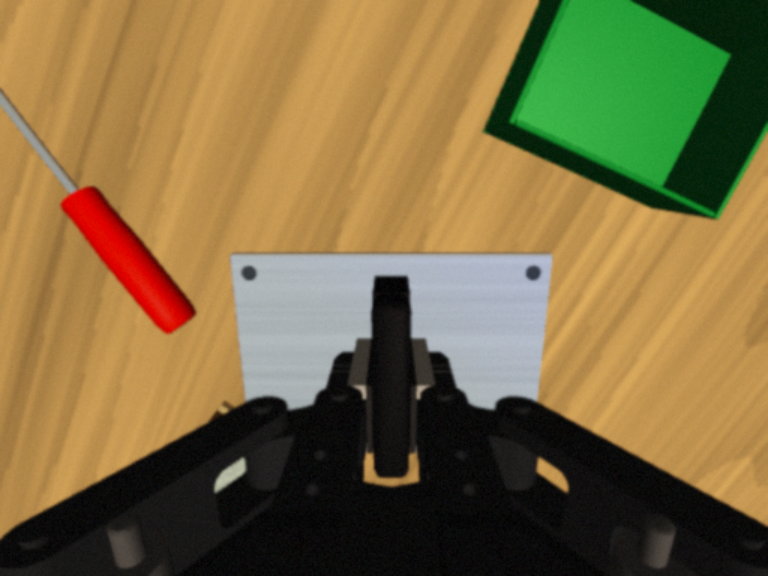

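The lid is held square. In the picture its far edge runs level at row 254, from column 232 to 552.

Run:
```python
from fit import *
p,d,st=load('w3.npz')
Rm=R.from_rotvec(st['tcp_rot']).as_matrix()
uv=np.array([[232,254],[552,254],[238,320],[546,320]])/1.5
P=onplane('wrist',uv,st['tool_pos'][2]-.1827,st)
print(((P-st['tool_pos'])@Rm*1000).round(1))
C=(cloud('wrist',d,st)-st['tool_pos'])@Rm*1000
m=greymask(p,130)>0; m[:, :150]=0;m[:,372:]=0;m[:165]=0;m[262:]=0; m&=(C[:,:,2]>150)&(C[:,:,2]<210)
q=C[m];A=np.c_[q[:,:2],np.ones(len(q))];print(len(q),np.linalg.lstsq(A,q[:,2],rcond=None)[0],q[:,2].mean())
# move
for yaw in (-11.2,):
  t=np.array([.5602,.0582]);dl=t-st['tool_pos'][:2];print('delta tool',(Rm[:2,:2].T@dl*1000).round(1))
print('yaw',np.degrees(np.arctan2(Rm[1,0],Rm[0,0])))
```

```text
[[ 38.2 -58.8 182.7]
 [ 38.2  58.1 182.7]
 [ 12.6 -59.1 182.7]
 [ 12.5  58.4 182.7]]
14727 [-8.41431553e-05  1.19185660e-03  1.81527414e+02] 181.5255560638695
delta tool [-205.1  -78.1]
yaw 117.6371417236473
```

```bash
python3 -m creep '[{"slide":[-0.91,-0.35,0],"angular":[0,0,0]},{"slide":[-0.91,-0.35,0],"angular":[0,0,0]},{"slide":[-0.91,-0.35,0],"angular":[0,0,0]},{"slide":[-0.91,-0.35,0],"angular":[0,0,0]},{"slide":[-0.91,-0.35,0],"angular":[0,0,0]}]'
python3 -m creep '[{"slide":[-0.91,-0.35,0],"angular":[0,0,0]},{"slide":[-0.91,-0.35,0],"angular":[0,0,0]},{"slide":[-0.91,-0.34,0],"angular":[0,0,0]},{"slide":[-0.91,-0.33,0],"angular":[0,0,0]},{"slide":[0,0,0],"angular":[0,0,0.97]}]'
python3 -m creep '[{"slide":[0,0,0],"angular":[0,0,0.97]},{"slide":[0,0,0],"angular":[0,0,0.97]},{"slide":[0,0,0],"angular":[0,0,0.97]},{"slide":[0,0,0],"angular":[0,0,0.97]},{"slide":[0,0,0],"angular":[0,0,0.97]}]'
python3 -m creep '[{"slide":[0,0,0],"angular":[0,0,0.97]},{"slide":[0,0,0],"angular":[0,0,0.97]},{"slide":[0,0,0],"angular":[0,0,0.97]},{"slide":[0,0,0],"angular":[0,0,0.97]},{"slide":[0,0,0],"angular":[0,0,0]}]'
python3 -m creep '[{"slide":[0,0,0],"angular":[0,0,0]}]'
python3 - <<'E'
from fit import *
st=bot.read_state();Rm=R.from_rotvec(st['tcp_rot']).as_matrix();print(st['tool_pos'],np.degrees(np.arctan2(Rm[1,0],Rm[0,0])))
for n in ('wrist','scene'):
  p,d=imaging.read_camera(n)
  cv2.imwrite(f'pics/{n}4.png',cv2.resize(p[:,:,::-1],None,fx=1.5,fy=1.5) if n=='wrist' else cv2.resize(p[150:300,130:380,::-1],None,fx=3,fy=3,interpolation=cv2.INTER_CUBIC))
  np.savez(n+'4.npz',p=p,d=d,pos=st['tool_pos'],rot=st['tcp_rot'])
E
```

```text
time: 7.92
tool_pos: [0.5473, 0.1539, 0.3002]
tcp_rot: [-1.624, -2.685, 0.005]
wrist_force: [1.0, -0.6, -1.3]
width: 0.128
time: 8.33
tool_pos: [0.5596, 0.0552, 0.3004]
tcp_rot: [-1.719, -2.626, 0.007]
wrist_force: [-0.1, 0.7, -0.7]
width: 0.128
time: 8.75
tool_pos: [0.5592, 0.0584, 0.3002]
tcp_rot: [-2.137, -2.298, 0.006]
wrist_force: [-0.6, 0.3, -1.2]
width: 0.127
time: 9.17
tool_pos: [0.5592, 0.0585, 0.3003]
tcp_rot: [-2.426, -1.991, 0.006]
wrist_force: [-0.2, -0.1, -1.8]
width: 0.125
time: 9.25
tool_pos: [0.5595, 0.0586, 0.301]
tcp_rot: [-2.423, -1.996, 0.005]
wrist_force: [0.1, -1.1, -1.0]
width: 0.129
[0.55945295 0.0585636  0.30095284] 78.94290689738591
```

View pics/wrist4.png

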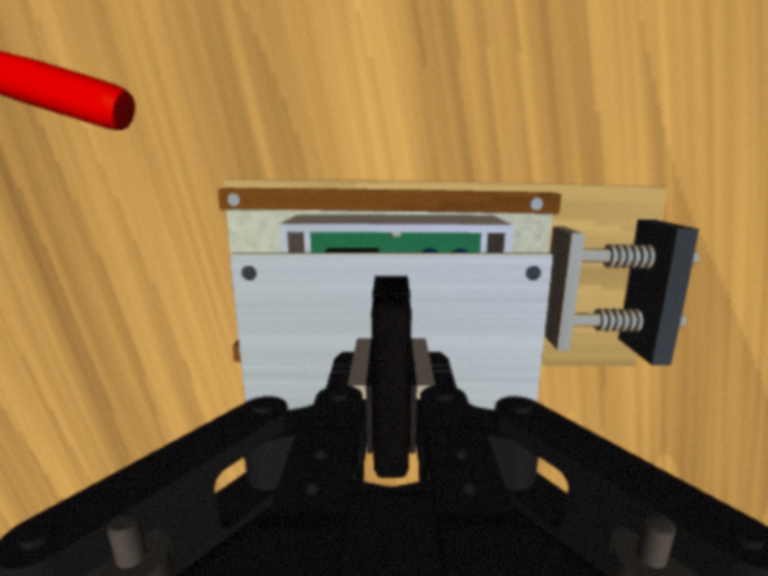

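View pics/scene4.png

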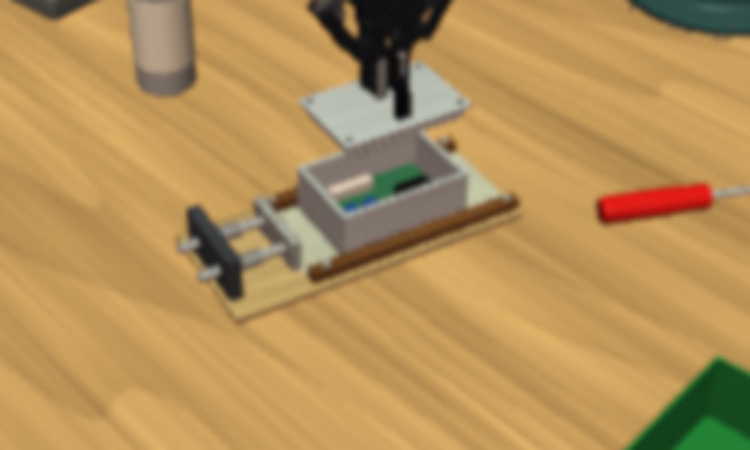

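The wrist view shows the far rim of the case at row 223, columns 281 to 513, beyond the held lid. The scene view shows the lid hovering over the case. I'll compare the two centres.

Run:
```python
from fit import *
p,d,st=load('wrist4.npz');Rm=R.from_rotvec(st['tcp_rot']).as_matrix()
c=p[135:175,140:380,::-1];cv2.imwrite('pics/w4z.png',cv2.resize(c,None,fx=3.3,fy=3.3,interpolation=cv2.INTER_CUBIC))
print('tilt',Rm[:,2])
uv=np.array([[281,224],[513,223]])/1.5
print(((onplane('wrist',uv,.051,st)-st['tool_pos'])@Rm*1000).round(1))
m=greymask(p,130); m[162:]=0
cs,_=cv2.findContours(m,cv2.RETR_EXTERNAL,cv2.CHAIN_APPROX_NONE)
for c in cs:
  if len(c)<60: continue
  P=(onplane('wrist',c[:,0].astype(float),.051,st)-st['tool_pos'])@Rm*1000
  print(cv2.boundingRect(c),P[:,:2].min(0),P[:,:2].max(0))
t=np.array([.5602,.0582,0]);print((Rm.T@(t-st['tool_pos'])*1000)[:2])
```

```text
tilt [-3.83088399e-03 -2.48686844e-04 -9.99992631e-01]
[[ 39.5 -57.4 250.1]
 [ 40.1  61.9 249.7]]
(186, 149, 158, 13) [ 30.39332486 -59.04902724] [39.83968497 62.8083813 ]
[0.0809894 1.9200708]
```

View pics/w4z.png

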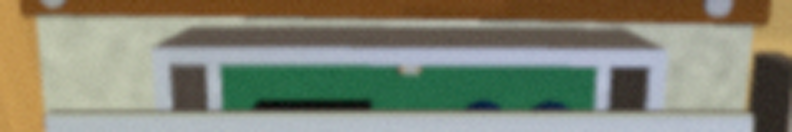

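```bash
python3 -m creep '[{"slide":[0,0.09,0.5],"angular":[0,0,0]},{"slide":[0,0,0.6],"angular":[0,0,0]},{"slide":[0,0,0.5],"angular":[0,0,0]},{"slide":[0,0,0.2],"angular":[0,0,0]},{"slide":[0,0,0],"angular":[0,0,0]}]'
python3 -m creep '[{"slide":[0,0,0],"angular":[0,0,0]}]'
python3 - <<'E'
from fit import *
st=bot.read_state();Rm=R.from_rotvec(st['tcp_rot']).as_matrix();print(st['tool_pos'],np.degrees(np.arctan2(Rm[1,0],Rm[0,0])),Rm[:,2])
p,d=imaging.read_camera('wrist')
np.savez('w5.npz',p=p,d=d,pos=st['tool_pos'],rot=st['tcp_rot'])
cv2.imwrite('pics/w5.png',cv2.resize(p[100:290,80:440,::-1],None,fx=2.2,fy=2.2,interpolation=cv2.INTER_CUBIC))
t=np.array([.5602,.0582,0]);print((Rm.T@(t-st['tool_pos'])*1000)[:2])
E
```

```text
time: 9.77
tool_pos: [0.5613, 0.0581, 0.2555]
tcp_rot: [-2.425, -1.993, 0.006]
wrist_force: [-0.3, -0.2, -1.4]
width: 0.13
time: 9.85
tool_pos: [0.5623, 0.0582, 0.2574]
tcp_rot: [-2.426, -1.995, 0.002]
wrist_force: [0.1, 0.4, -1.0]
width: 0.127
[0.5622869  0.05817707 0.2574214 ] 78.84738376170468 [-1.46286234e-03 -8.29760236e-05 -9.99998927e-01]
[-0.28736418 -1.68659264]
```

View pics/w5.png

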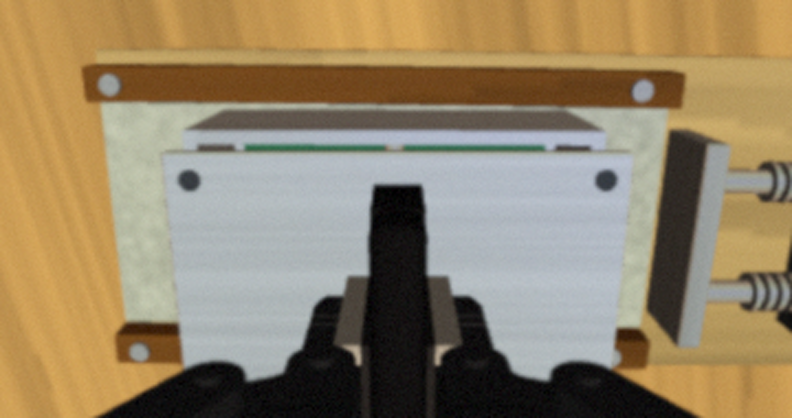

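Run:
```python
from fit import *
p,d,st=load('w5.npz');Rm=R.from_rotvec(st['tcp_rot']).as_matrix()
def f(uv,dz): return ((onplane('wrist',np.array(uv)/2.2+[80,100],st['tool_pos'][2]-dz,st)-st['tool_pos'])@Rm*1000).round(1)
print(f([[184,130],[606,131]],st['tool_pos'][2]-.051)); print(f([[162,152],[632,152]],.1827))
# catch marker (middle) and lid edges mid by row scan
g=p.astype(int)
for r in (160,161):
  print(r,[(c,tuple(g[r,c])) for c in (160,162,163,164,165,166,353,354,355,356,357,358)])
```

```text
[[ 39.2 -61.6 206.5]
 [ 39.   58.5 206.3]]
[[ 37.7 -59.5 182.8]
 [ 37.7  57.6 182.6]]
160 [(160, (np.int64(185), np.int64(189), np.int64(169))), (162, (np.int64(184), np.int64(191), np.int64(178))), (163, (np.int64(179), np.int64(185), np.int64(184))), (164, (np.int64(175), np.int64(182), np.int64(184))), (165, (np.int64(175), np.int64(183), np.int64(187))), (166, (np.int64(176), np.int64(185), np.int64(189))), (353, (np.int64(166), np.int64(171), np.int64(184))), (354, (np.int64(168), np.int64(175), np.int64(187))), (355, (np.int64(174), np.int64(178), np.int64(178))), (356, (np.int64(177), np.int64(182), np.int64(171))), (357, (np.int64(179), np.int64(182), np.int64(167))), (358, (np.int64(176), np.int64(182), np.int64(167)))]
161 [(160, (np.int64(188), np.int64(194), np.int64(171))), (162, (np.int64(184), np.int64(188), np.int64(177))), (163, (np.int64(180), np.int64(187), np.int64(187))), (164, (np.int64(179), np.int64(189), np.int64(190))), (165, (np.int64(177), np.int64(185), np.int64(188))), (166, (np.int64(178), np.int64(186), np.int64(189))), (353, (np.int64(178), np.int64(186), np.int64(202))), (354, (np.int64(178), np.int64(185), np.int64(199))), (355, (np.int64(177), np.int64(185), np.int64(186))), (356, (np.int64(178), np.int64(180), np.int64(172))), (357, (np.int64(177), np.int64(179), np.int64(165))), (358, (np.int64(177), np.int64(180), np.int64(162)))]
```

```bash
python3 -m creep '[{"slide":[0.02,-0.02,0.15],"angular":[0,0,0]},{"slide":[0,0,0.15],"angular":[0,0,0]},{"slide":[0,0,0.1],"angular":[0,0,0]},{"slide":[0,0,0],"angular":[0,0,0]}]'
python3 -m creep '[{"slide":[0,0,0.08],"angular":[0,0,0]},{"slide":[0,0,0.04],"angular":[0,0,0]},{"slide":[0,0,0],"angular":[0,0,0]}]'
```

```text
time: 10.23
tool_pos: [0.5618, 0.0588, 0.2477]
tcp_rot: [-2.427, -1.995, 0.001]
wrist_force: [0.2, 0.2, -1.1]
width: 0.13
time: 10.48
tool_pos: [0.562, 0.0588, 0.245]
tcp_rot: [-2.427, -1.995, 0.0]
wrist_force: [-0.4, 0.4, -0.3]
width: 0.124
```

```bash
python3 -m creep '[{"slide":[0,0,0.08],"angular":[0,0,0]},{"slide":[0,0,0.06],"angular":[0,0,0]},{"slide":[0,0,0],"angular":[0,0,0]}]'
python3 -m creep '[{"slide":[0,0,0.04],"angular":[0,0,0]},{"slide":[0,0,0],"angular":[0,0,0]}]'
```

```text
time: 10.73
tool_pos: [0.5623, 0.0587, 0.2417]
tcp_rot: [2.427, 1.995, 0.001]
wrist_force: [0.5, -1.2, -1.1]
width: 0.126
time: 10.9
tool_pos: [0.5623, 0.0587, 0.2409]
tcp_rot: [2.427, 1.995, 0.001]
wrist_force: [0.9, 0.1, 0.6]
width: 0.125
```

```bash
python3 -m creep '[{"slide":[0,0,0.04],"angular":[0,0,0]},{"slide":[0,0,0.04],"angular":[0,0,0]},{"slide":[0,0,0],"angular":[0,0,0]}]'
python3 -m creep '[{"slide":[0,0,0.04],"angular":[0,0,0]},{"slide":[0,0,0],"angular":[0,0,0]}]'
```

```text
time: 11.15
tool_pos: [0.5623, 0.0587, 0.2387]
tcp_rot: [2.427, 1.995, 0.001]
wrist_force: [0.7, -1.1, 1.4]
width: 0.129
time: 11.32
tool_pos: [0.5623, 0.0587, 0.2378]
tcp_rot: [2.427, 1.995, 0.001]
wrist_force: [-0.8, -2.0, 2.3]
width: 0.129
```

```bash
python3 -m creep '[{"slide":[0,0,0.04],"angular":[0,0,0]},{"slide":[0,0,0],"angular":[0,0,0]}]'
python3 -m creep '[{"slide":[0,0,0.04],"angular":[0,0,0]},{"slide":[0,0,0],"angular":[0,0,0]}]'
```

```text
time: 11.48
tool_pos: [0.5624, 0.0588, 0.2378]
tcp_rot: [2.427, 1.995, 0.001]
wrist_force: [-2.2, -0.6, 8.4]
width: 0.13
time: 11.65
tool_pos: [0.5627, 0.0588, 0.2377]
tcp_rot: [2.426, 1.994, 0.002]
wrist_force: [-3.4, -0.6, 13.9]
width: 0.127
```

```bash
python3 -m creep '[{"slide":[0,0,0.04],"angular":[0,0,0]},{"slide":[0,0,0],"angular":[0,0,0]}]'
python3 -m creep '[{"slide":[0,0,0.04],"angular":[0,0,0]},{"slide":[0,0,0],"angular":[0,0,0]}]'
python3 - <<'E'
from fit import *
st=bot.read_state();print(st['torque'])
for n in ('wrist','scene'):
  p,d=imaging.read_camera(n)
  np.savez(n+'6.npz',p=p,d=d,pos=st['tool_pos'],rot=st['tcp_rot'])
  cv2.imwrite(f'pics/{n}6.png',cv2.resize(p[100:290,80:440,::-1],None,fx=2.2,fy=2.2,interpolation=cv2.INTER_CUBIC) if n=='wrist' else cv2.resize(p[180:270,190:310,::-1],None,fx=6,fy=6,interpolation=cv2.INTER_CUBIC))
E
```

```text
time: 11.82
tool_pos: [0.5632, 0.0589, 0.2377]
tcp_rot: [2.426, 1.994, 0.004]
wrist_force: [-5.5, -0.5, 17.9]
width: 0.126
time: 11.98
tool_pos: [0.5636, 0.059, 0.2377]
tcp_rot: [2.425, 1.993, 0.005]
wrist_force: [-4.8, -1.1, 22.0]
width: 0.127
[-0.12123529  1.00752079 -0.00337589]
```

View pics/wrist6.png

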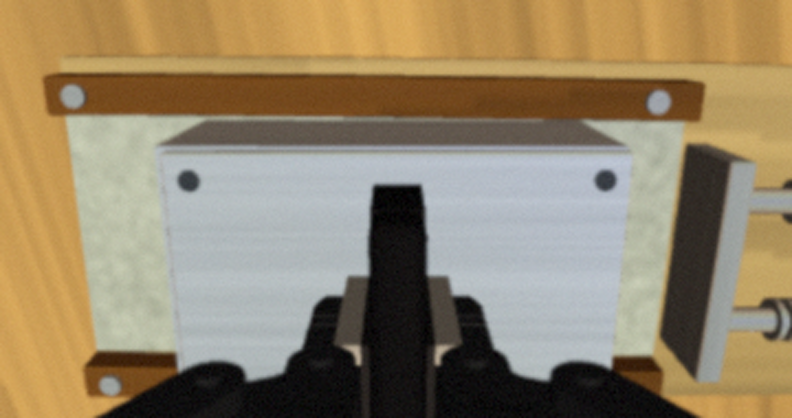

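View pics/scene6.png

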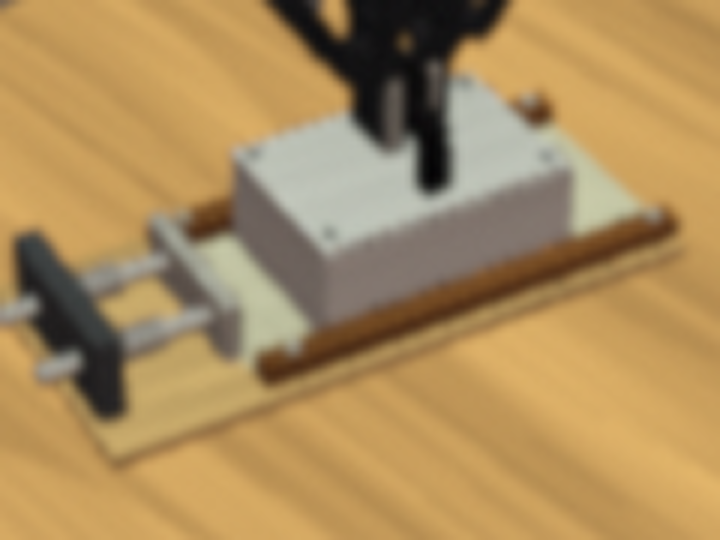

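The lid looks flat on the case with no visible gap; a thin rim line shows at wrist row 148. I'll check its height against the cradle floor with depth, since the catch may still be holding it.

Run:
```python
from fit import *
for f,n in (('wrist6.npz','wrist'),('scene6.npz','scene')):
  p,d,st=load(f);P=cloud(n,d,st)
  a=np.radians(-11.2);X=np.array([np.cos(a),np.sin(a)]);Y=np.array([-X[1],X[0]])
  q=P[:,:,:2]-[.5618,.0585];u=q@X*1000;v=q@Y*1000;z=P[:,:,2]*1000
  for nm,m in (('lid rear',(u>-55)&(u<-35)&(abs(v)<35)),('lid front',(u<55)&(u>35)&(abs(v)<35)),('lid left',(v<37)&(v>30)&(abs(u)<50)),('lid right',(v>-37)&(v<-30)&(abs(u)<50)),('floor rear',(u<-70)&(u>-85)&(abs(v)<35)),('floor front',(u>66)&(u<80)&(abs(v)<35)),('bench',(v>80)&(v<120)&(abs(u)<80))):
    m=m&(d>0); 
    if m.sum()>20: print(n,nm,m.sum(),np.percentile(z[m],[20,50,80]).round(1))
```

```text
wrist lid rear 12180 [ 56.8 140.1 153. ]
wrist lid front 12237 [ 56.7 138.3 152. ]
wrist lid left 2718 [55.8 56.4 57.4]
wrist floor rear 911 [7.  7.6 8.1]
wrist floor front 189 [7.  7.4 7.9]
wrist bench 14771 [0.7 1.3 1.9]
scene lid rear 268 [ 54.8 125.7 151.5]
scene lid front 1333 [171.  336.3 417.6]
scene lid left 1116 [218.6 290.4 351.7]
scene lid right 151 [ 64.5 428.9 445.9]
scene floor rear 49 [  5.7 470.4 475.7]
scene floor front 82 [4.9 6.5 7.4]
scene bench 727 [-1.4 -0.2  0.9]
```

```bash
python3 -m creep '[{"slide":[0,0,0.04],"angular":[0,0,0]},{"slide":[0,0,0],"angular":[0,0,0]}]'
python3 -m creep '[{"slide":[0,0,0.04],"angular":[0,0,0]},{"slide":[0,0,0],"angular":[0,0,0]}]'
```

```text
time: 12.25
tool_pos: [0.5641, 0.0591, 0.2377]
tcp_rot: [2.425, 1.993, 0.007]
wrist_force: [-6.8, -0.4, 26.1]
width: 0.129
time: 12.42
tool_pos: [0.5645, 0.0591, 0.2376]
tcp_rot: [2.424, 1.993, 0.009]
wrist_force: [-7.2, -0.2, 30.0]
width: 0.127
```

```bash
python3 -m creep '[{"slide":[0,0,-0.1],"angular":[0,0,0]},{"slide":[0,0,-0.08],"angular":[0,0,0]},{"slide":[0,0,-0.03],"angular":[0,0,0]},{"slide":[0,0,0],"angular":[0,0,0]}]'
```

```text
time: 12.75
tool_pos: [0.5628, 0.059, 0.2378]
tcp_rot: [2.426, 1.994, 0.003]
wrist_force: [0.2, 0.5, 7.4]
width: 0.127
```

```bash
python3 -m creep '[{"slide":[0,0,0],"angular":[0,0,0]},{"slide":[0,0,0],"angular":[0,0,0]},{"slide":[0,0,0],"angular":[0,0,0]},{"slide":[0,0,0],"angular":[0,0,0]},{"slide":[0,0,0],"angular":[0,0,0]}]' -1
python3 -m creep '[{"slide":[0,0,0],"angular":[0,0,0]},{"slide":[0,0,-0.4],"angular":[0,0,0]},{"slide":[0,0,-1],"angular":[0,0,0]},{"slide":[0,0,-1],"angular":[0,0,0]},{"slide":[0,0,-1],"angular":[0,0,0]}]'
python3 -m creep '[{"slide":[0,-1,-1],"angular":[0,0,0]},{"slide":[0,-1,-0.5],"angular":[0,0,0]},{"slide":[0,-0.5,0],"angular":[0,0,0]},{"slide":[0,0,0],"angular":[0,0,0]},{"slide":[0,0,0],"angular":[0,0,0]}]'
python3 - <<'E'
from fit import *
st=bot.read_state();print(st['tool_pos'],st['width'])
for n in ('wrist','scene'):
  p,d=imaging.read_camera(n)
  np.savez(n+'7.npz',p=p,d=d,pos=st['tool_pos'],rot=st['tcp_rot'])
  cv2.imwrite(f'pics/{n}7.png',cv2.resize(p[:,:,::-1],None,fx=1.5,fy=1.5) if n=='wrist' else cv2.resize(p[180:270,190:310,::-1],None,fx=6,fy=6,interpolation=cv2.INTER_CUBIC))
E
```

```text
time: 13.17
tool_pos: [0.5616, 0.0587, 0.2361]
tcp_rot: [-2.426, -1.994, 0.002]
wrist_force: [-0.1, 0.0, -0.6]
width: 0.832
time: 13.58
tool_pos: [0.5619, 0.0588, 0.3232]
tcp_rot: [-2.427, -1.995, 0.001]
wrist_force: [0.6, 0.7, 0.3]
width: 0.997
time: 14.0
tool_pos: [0.5003, 0.071, 0.3592]
tcp_rot: [2.426, 1.995, 0.0]
wrist_force: [0.2, -0.6, -0.3]
width: 0.999
[0.5002597  0.07095133 0.35920872] 0.9991220754912101
```

View pics/wrist7.png

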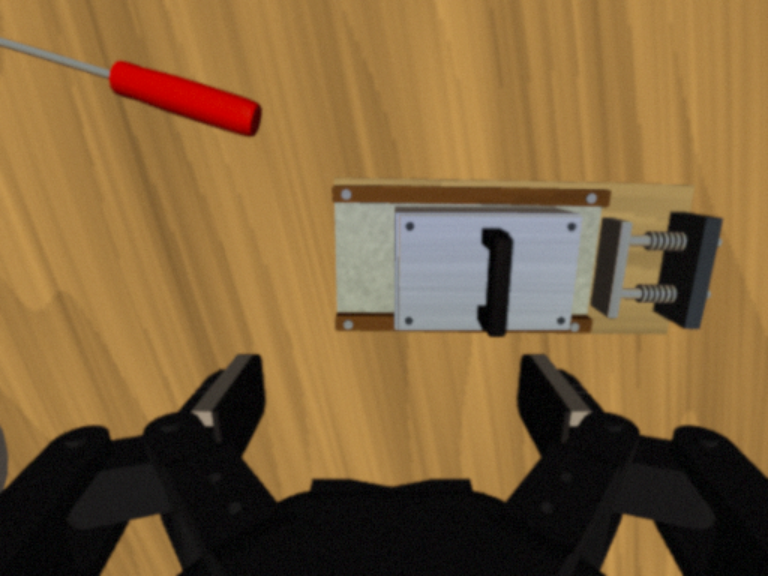

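View pics/scene7.png

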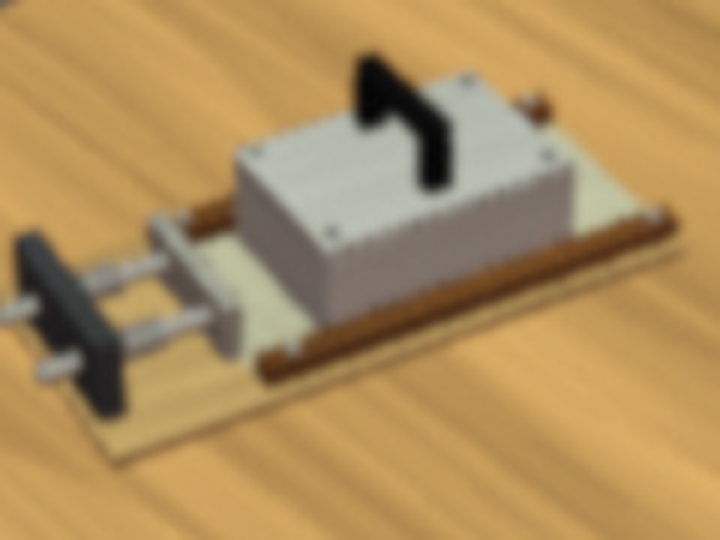

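The lid sits on the case with even edges in both views. Next I'll check level from the depth, and get the push geometry.

Run:
```python
from fit import *
p,d,st=load('wrist7.npz');Rm=R.from_rotvec(st['tcp_rot']).as_matrix()
m=greymask(p,130)
for o in rect(m,.055,st): print(o[0],[np.round(k,1) for k in o[1]],o[2].tolist())
a=np.radians(-11.2);X=np.array([np.cos(a),np.sin(a)]);Y=np.array([-X[1],X[0]])
for n in('wrist','scene'):
  p,d,st=load(n+'7.npz');P=cloud(n,d,st)
  q=P[:,:,:2]-[.5618,.0585];u=q@X*1000;v=q@Y*1000;z=P[:,:,2]*1000
  ok=(d>0)&(z<75)
  L=ok&(abs(u)<52)&(abs(v)<34)&(abs(u)>14)&(z>45);A=np.c_[u[L],v[L],np.ones(L.sum())]
  print(n,'lid plane (slope x,y, z0)',np.linalg.lstsq(A,z[L],rcond=None)[0],L.sum(),z[L].std())
  for nm,k in (('floor rear',(u<-68)&(u>-90)&(abs(v)<35)),('floor front',(u>68)&(u<78)&(abs(v)<35)),('bench',(v>80)&(v<120)&(abs(u)<80))):
    k=k&ok; print(n,nm,k.sum(),np.median(z[k]) if k.sum() else None)
p,d,st=load('wrist7.npz')
uv=np.array([[334,180],[693,186],[346,194],[592,198],[347,325],[575,327],[602,218],[614,318],[394,207],[394,331]])/1.5
zs=[.006,.006,.018,.018,.018,.018,.038,.038,.055,.055]
for a_,b in zip(uv,zs): print(a_.round(),(onplane('wrist',a_,b,st)[0]*1000).round(1))
```

```text
(407, 149, 26, 62) [array([656.3,  42. ]), array([62.8, 18.4]), np.float64(78.6)] [[641.0999755859375, 13.0], [659.0999755859375, 9.399999618530273], [671.5, 71.0], [653.5, 74.5999984741211]]
(263, 142, 126, 78) [array([561.1,  59. ]), array([ 79. , 120.6]), np.float64(79.0)] [[494.3999938964844, 31.700000762939453], [612.7000122070312, 8.699999809265137], [627.7999877929688, 86.19999694824219], [509.5, 109.30000305175781]]
wrist lid plane (slope x,y, z0) [-1.79342938e-03 -3.44727148e-04  5.62840591e+01] 4999 0.6724526377016994
wrist floor rear 1132 7.472472434822408
wrist floor front 0 None
wrist bench 5653 1.306358551461384
scene lid plane (slope x,y, z0) [-2.82380813e-03 -3.19141502e-03  5.49069584e+01] 433 1.2724157917545469
scene floor rear 30 6.300659580854351
scene floor front 65 6.5001770752581844
scene bench 730 -0.06244484438366893
[223. 120.] [469.9 136.2   6. ]
[462. 124.] [734.   81.6   6. ]
[231. 129.] [477.6 125.1  18. ]
[395. 132.] [651.   88.7  18. ]
[231. 217.] [456.5  27.8  18. ]
[383. 218.] [630.7  -8.5  18. ]
[401. 145.] [647.9  77.1  38. ]
[409. 212.] [652.2   2.2  38. ]
[263. 138.] [509.8 112.9  55. ]
[263. 221.] [493.8  30.5  55. ]
```

```bash
python3 -m creep '[{"slide":[0,0,0],"angular":[0,0,0.98]},{"slide":[0,0,0],"angular":[0,0,0.98]},{"slide":[0,0,0],"angular":[0,0,0.98]},{"slide":[0,0,0],"angular":[0,0,0.98]},{"slide":[0,0,0],"angular":[0,0,0.98]}]' 1 60
python3 -m creep '[{"slide":[0,0,0],"angular":[0,0,0.98]},{"slide":[0,0,0],"angular":[0,0,0.98]},{"slide":[0,0,0],"angular":[0,0,0.98]},{"slide":[0,0,0],"angular":[0,0,0.98]},{"slide":[0,0,0],"angular":[0,0,0.98]}]'
python3 -m creep '[{"slide":[0,0,0],"angular":[0,0,0.98]},{"slide":[0,0,0],"angular":[0,0,0.98]},{"slide":[0,0,0],"angular":[0,0,0.98]},{"slide":[0,0,0],"angular":[0,0,0.98]},{"slide":[0,0,0],"angular":[0,0,0.98]}]'
python3 -m creep '[{"slide":[0,0,0],"angular":[0,0,0.98]},{"slide":[0,0,0],"angular":[0,0,0.98]},{"slide":[0,0,0],"angular":[0,0,0.98]},{"slide":[0,0,0],"angular":[0,0,0.98]},{"slide":[0,0,0],"angular":[0,0,0.98]}]'
python3 -m creep '[{"slide":[-0.4,0,0],"angular":[0,0,0.98]},{"slide":[-0.5,0,0],"angular":[0,0,0.98]},{"slide":[-0.46,0,0],"angular":[0,0,0.98]},{"slide":[0,0,0],"angular":[0,0,0]},{"slide":[0,0,0],"angular":[0,0,0]}]'
python3 - <<'E'
from fit import *
st=bot.read_state();Rm=R.from_rotvec(st['tcp_rot']).as_matrix();print(st['tool_pos'],st['q'],np.degrees(np.arctan2(Rm[1,0],Rm[0,0])))
p,d=imaging.read_camera('wrist');np.savez('w8.npz',p=p,d=d,pos=st['tool_pos'],rot=st['tcp_rot'])
cv2.imwrite('pics/w8.png',cv2.resize(p[:,:,::-1],None,fx=1.5,fy=1.5))
for o in rect(greymask(p,130),.055,st): print(o[0],[np.round(k,1) for k in o[1]])
E
```

```text
time: 14.52
tool_pos: [0.5015, 0.0706, 0.358]
tcp_rot: [-2.733, -1.547, 0.003]
wrist_force: [0.1, 0.1, 0.1]
width: 0.303
time: 14.93
tool_pos: [0.5015, 0.0706, 0.358]
tcp_rot: [-2.957, -1.059, 0.003]
wrist_force: [-1.3, 0.6, 0.1]
width: 0.0
time: 15.35
tool_pos: [0.5015, 0.0706, 0.358]
tcp_rot: [-3.095, -0.541, 0.003]
wrist_force: [0.0, -0.6, -1.2]
width: 0.002
time: 15.77
tool_pos: [0.5015, 0.0706, 0.358]
tcp_rot: [3.141, 0.006, -0.003]
wrist_force: [0.2, -0.7, -0.3]
width: 0.002
time: 16.18
tool_pos: [0.4673, 0.0729, 0.3585]
tcp_rot: [3.126, -0.307, -0.002]
wrist_force: [0.8, 0.8, -0.3]
width: 0.002
[0.4672925  0.07292282 0.35849593] [ 1.02195131e-01 -8.86763633e-02  2.07336229e+00 -1.85306414e-04
  1.15801010e+00  1.86880556e+00] -11.215071140685396
(210, 0, 92, 148) [array([562.5,  58.1]), array([ 78.5, 125.8]), np.float64(78.7)]
```

View pics/w8.png

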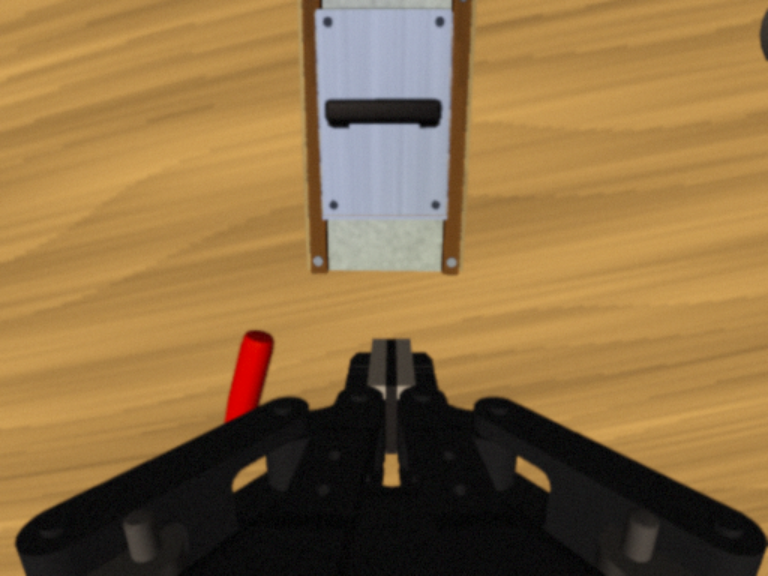

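Run:
```python
from fit import *
p,d,st=load('w8.npz');Rm=R.from_rotvec(st['tcp_rot']).as_matrix()
for uv,z in (((272,338),.02),((258,420),.02),((323,219),.053),((447,219),.053),((319,272),.018),((459,272),.018)):
  P=onplane('wrist',np.array(uv)/1.5,z,st);print(uv,(P*1000).round(0),((P-st['tool_pos'])@Rm*1000).round(1))
C=(cloud('wrist',d,st)-st['tool_pos'])@Rm*1000
for uv in ((391,345),(375,345),(350,365),(420,365),(505,410),(290,405),(640,530),(735,530)): print(uv,C[int(uv[1]/1.5),int(uv[0]/1.5)].round(0))
```

```text
(272, 338) [[424. 175.  20.]] [[-61.5 -92.2 338.5]]
(258, 420) [[356. 207.  20.]] [[-135.  -109.9  338.6]]
(323, 219) [[509. 108.  53.]] [[ 34.5 -43.2 305.4]]
(447, 219) [[494.  31.  53.]] [[ 34.5  36.2 305.5]]
(319, 272) [[468. 127.  18.]] [[ -9.2 -53.4 340.5]]
(459, 272) [[448.  24.  18.]] [[ -9.2  51.1 340.5]]
(391, 345) [ 10.  -0. 162.]
(375, 345) [ 10.  -5. 162.]
(350, 365) [  6. -13. 155.]
(420, 365) [  6.  10. 157.]
(505, 410) [ 12.  27. 119.]
(290, 405) [68.  0. 29.]
(640, 530) [11. 41. 85.]
(735, 530) [13. 56. 82.]
```

```bash
python3 -m creep '[{"slide":[0,-0.15,1],"angular":[0,0,0]},{"slide":[0,0,1],"angular":[0,0,0]},{"slide":[0,0,1],"angular":[0,0,0]},{"slide":[0,0,1],"angular":[0,0,0]},{"slide":[0,0,1],"angular":[0,0,0]}]'
python3 -m creep '[{"slide":[0,0,0.8],"angular":[0,0,0]},{"slide":[0,0,0.5],"angular":[0,0,0]},{"slide":[0,0,0.25],"angular":[0,0,0]},{"slide":[0,0,0],"angular":[0,0,0]},{"slide":[0,0,0],"angular":[0,0,0]}]'
python3 - <<'E'
from fit import *
st=bot.read_state();Rm=R.from_rotvec(st['tcp_rot']).as_matrix();print(st['tool_pos'],st['wrist_force'],np.degrees(np.arctan2(Rm[1,0],Rm[0,0])))
p,d=imaging.read_camera('wrist');np.savez('w9.npz',p=p,d=d,pos=st['tool_pos'],rot=st['tcp_rot'])
cv2.imwrite('pics/w9.png',cv2.resize(p[:,:,::-1],None,fx=1.5,fy=1.5))
E
```

```text
time: 16.65
tool_pos: [0.4687, 0.0767, 0.2333]
tcp_rot: [-3.126, 0.308, -0.002]
wrist_force: [-0.3, -0.2, -0.3]
width: 0.001
time: 17.07
tool_pos: [0.4684, 0.0767, 0.1957]
tcp_rot: [3.126, -0.309, -0.0]
wrist_force: [-0.4, -0.5, -0.7]
width: 0.004
[0.46836562 0.076703   0.19570619] [-0.40220221 -0.46608019 -0.68031778] -11.294346323393333
```

View pics/w9.png

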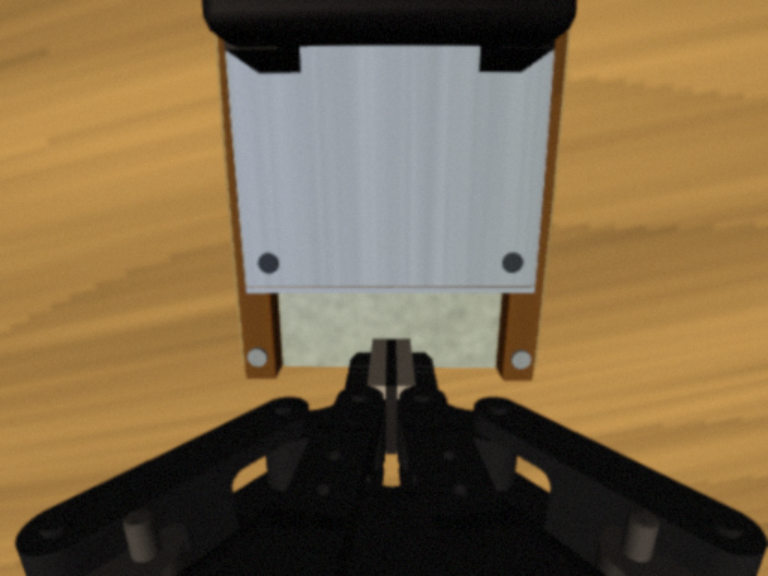

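The fingers are centred behind the rear wall, which runs at row 290 from column 247 to 535. Starting a gentle approach.

```bash
python3 -m creep '[{"slide":[0.2,0,0.1],"angular":[0,0,0]},{"slide":[0.25,0,0.08],"angular":[0,0,0]},{"slide":[0.2,0,0],"angular":[0,0,0]},{"slide":[0.15,0,0],"angular":[0,0,0]},{"slide":[0.1,0,0],"angular":[0,0,0]}]'
python3 -m creep '[{"slide":[0.1,0,0],"angular":[0,0,0]},{"slide":[0.1,0,0],"angular":[0,0,0]},{"slide":[0.1,0,0],"angular":[0,0,0]},{"slide":[0.1,0,0],"angular":[0,0,0]},{"slide":[0.1,0,0],"angular":[0,0,0]}]'
python3 -m creep '[{"slide":[0.1,0,0],"angular":[0,0,0]},{"slide":[0.1,0,0],"angular":[0,0,0]},{"slide":[0.1,0,0],"angular":[0,0,0]},{"slide":[0.1,0,0],"angular":[0,0,0]},{"slide":[0,0,0],"angular":[0,0,0]}]'
```

```text
time: 17.53
tool_pos: [0.4908, 0.0722, 0.1917]
tcp_rot: [-3.126, 0.31, -0.002]
wrist_force: [0.1, 0.5, -0.5]
width: 0.002
time: 17.95
tool_pos: [0.5019, 0.0698, 0.1911]
tcp_rot: [3.126, -0.31, -0.001]
wrist_force: [-0.8, 0.3, 0.0]
width: -0.0
time: 18.37
tool_pos: [0.5124, 0.0678, 0.1913]
tcp_rot: [-3.126, 0.31, -0.001]
wrist_force: [0.1, 0.6, 0.2]
width: 0.001
```

```bash
python3 -m creep '[{"slide":[0.1,0,0],"angular":[0,0,0]},{"slide":[0.1,0,0],"angular":[0,0,0]},{"slide":[0,0,0],"angular":[0,0,0]}]'
python3 -m creep '[{"slide":[0.1,0,0],"angular":[0,0,0]},{"slide":[0.1,0,0],"angular":[0,0,0]},{"slide":[0,0,0],"angular":[0,0,0]}]'
python3 - <<'E'
from fit import *
for n in ('wrist','scene'):
  st=bot.read_state();p,d=imaging.read_camera(n);np.savez(n+'10.npz',p=p,d=d,pos=st['tool_pos'],rot=st['tcp_rot'])
  cv2.imwrite(f'pics/{n}10.png',cv2.resize(p[:,:,::-1],None,fx=1.5,fy=1.5) if n=='wrist' else cv2.resize(p[180:270,190:310,::-1],None,fx=6,fy=6,interpolation=cv2.INTER_CUBIC))
E
```

```text
time: 18.62
tool_pos: [0.5173, 0.0668, 0.1913]
tcp_rot: [-3.126, 0.31, -0.001]
wrist_force: [0.1, 0.4, 0.1]
width: 0.0
time: 18.87
tool_pos: [0.5222, 0.0659, 0.1913]
tcp_rot: [-3.126, 0.31, -0.001]
wrist_force: [0.8, -0.1, -0.2]
width: 0.002
```

View pics/wrist10.png

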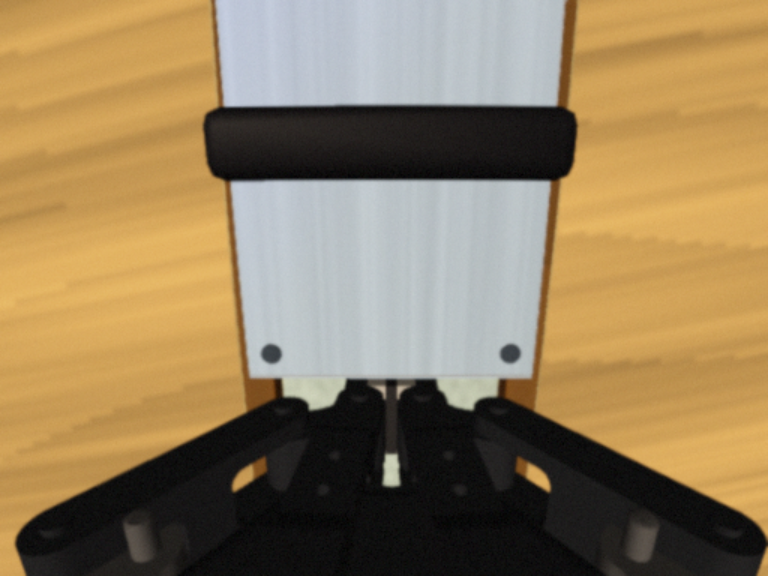

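View pics/scene10.png

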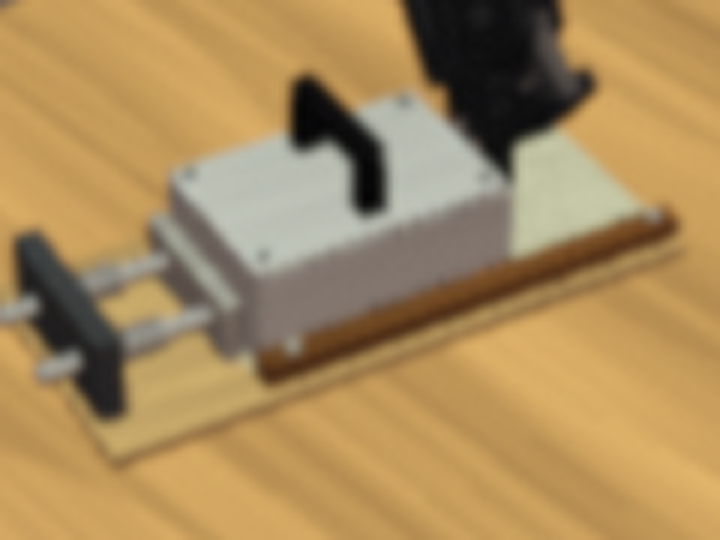

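The fingers press on the rear wall with the case straight, and its front is only a few mm from the stop plate in the scene view.

```bash
python3 -m creep '[{"slide":[0.1,0,0],"angular":[0,0,0]},{"slide":[0,0,0],"angular":[0,0,0]},{"slide":[0,0,0],"angular":[0,0,0]}]'
python3 -m creep '[{"slide":[0.1,0,0],"angular":[0,0,0]},{"slide":[0,0,0],"angular":[0,0,0]},{"slide":[0,0,0],"angular":[0,0,0]}]'
python3 -m creep '[{"slide":[0.1,0,0],"angular":[0,0,0]},{"slide":[0,0,0],"angular":[0,0,0]},{"slide":[0,0,0],"angular":[0,0,0]}]'
python3 -m creep '[{"slide":[0.1,0,0],"angular":[0,0,0]},{"slide":[0,0,0],"angular":[0,0,0]},{"slide":[0,0,0],"angular":[0,0,0]}]'
```

```text
time: 19.22
tool_pos: [0.5243, 0.0654, 0.1913]
tcp_rot: [-3.126, 0.31, -0.001]
wrist_force: [-0.0, -0.4, -0.7]
width: -0.001
time: 19.47
tool_pos: [0.5266, 0.0649, 0.1912]
tcp_rot: [-3.126, 0.31, -0.0]
wrist_force: [-0.8, -0.6, 0.0]
width: -0.004
time: 19.72
tool_pos: [0.5288, 0.0645, 0.191]
tcp_rot: [-3.126, 0.31, 0.001]
wrist_force: [-1.5, 0.9, 0.7]
width: -0.001
time: 19.97
tool_pos: [0.531, 0.0641, 0.1909]
tcp_rot: [-3.126, 0.31, 0.002]
wrist_force: [-3.7, 1.7, 1.8]
width: -0.002
```

```bash
python3 -m creep '[{"slide":[0.1,0,0],"angular":[0,0,0]},{"slide":[0.1,0,0],"angular":[0,0,0]},{"slide":[0,0,0],"angular":[0,0,0]},{"slide":[0,0,0],"angular":[0,0,0]}]'
python3 -m creep '[{"slide":[0.1,0,0],"angular":[0,0,0]},{"slide":[0,0,0],"angular":[0,0,0]},{"slide":[0,0,0],"angular":[0,0,0]}]'
python3 - <<'E'
from fit import *
u=np.array([np.cos(np.radians(-11.5)),np.sin(np.radians(-11.5))])
for i in range(6):
  st=bot.read_state();print(st['tool_pos'].round(4),-st['wrist_force'][:2]@u,st['wrist_force'][2]);p,d=imaging.read_camera('top')
E
```

```text
time: 20.3
tool_pos: [0.5354, 0.0632, 0.1909]
tcp_rot: [-3.126, 0.31, 0.005]
wrist_force: [-7.0, 1.5, 4.1]
width: 0.001
time: 20.55
tool_pos: [0.5373, 0.0629, 0.1907]
tcp_rot: [-3.126, 0.31, 0.007]
wrist_force: [-7.5, 3.0, 5.0]
width: -0.002
[0.5373 0.0629 0.1907] 7.954182025789454 4.960463493922052
[0.5373 0.0629 0.1907] 8.676413347270069 4.682475423410898
[0.5374 0.0629 0.1907] 8.513363949446285 4.054477306414082
[0.5374 0.0629 0.1907] 8.551598844428904 4.429792424950464
[0.5373 0.0629 0.1907] 9.145482829549387 4.217099548372854
[0.5373 0.0629 0.1907] 8.8371927908702 4.059490732568026
```

```bash
python3 -m creep '[{"slide":[0.1,0,-0.02],"angular":[0,0,0]},{"slide":[0,0,-0.02],"angular":[0,0,0]},{"slide":[0,0,0],"angular":[0,0,0]}]'
python3 -m creep '[{"slide":[0.06,0,0],"angular":[0,0,0]},{"slide":[0,0,0],"angular":[0,0,0]},{"slide":[0,0,0],"angular":[0,0,0]}]'
python3 - <<'E'
from fit import *
u=np.array([np.cos(np.radians(-11.5)),np.sin(np.radians(-11.5))])
for i in range(4):
  st=bot.read_state();print(st['tool_pos'].round(4),-st['wrist_force'][:2]@u,st['wrist_force'][2]);p,d=imaging.read_camera('scene')
E
```

```text
time: 21.1
tool_pos: [0.5389, 0.0625, 0.1907]
tcp_rot: [3.126, -0.31, -0.011]
wrist_force: [-8.2, 3.8, 1.9]
width: 0.002
time: 21.35
tool_pos: [0.5401, 0.0623, 0.1908]
tcp_rot: [-3.126, 0.31, 0.013]
wrist_force: [-9.7, 4.8, 3.6]
width: -0.0
[0.5401 0.0623 0.1908] 10.495284375747271 3.638720904772152
[0.5401 0.0623 0.1908] 11.176415887013533 4.123882764534516
[0.5401 0.0623 0.1908] 11.576309237323533 2.7498474735882317
[0.54   0.0623 0.1908] 10.391056317754497 3.1452216617890554
```

```bash
python3 -m creep '[{"slide":[0.06,-0.03,-0.01],"angular":[0,0,0]},{"slide":[0,0,0],"angular":[0,0,0]},{"slide":[0,0,0],"angular":[0,0,0]},{"slide":[0,0,0],"angular":[0,0,0]}]'
python3 - <<'E'
from fit import *
a=np.radians(-11.5);u=np.array([np.cos(a),np.sin(a)]);v=np.array([-u[1],u[0]]);F=[]
for i in range(5):
  st=bot.read_state();f=-st['wrist_force'];F.append([f[:2]@u,f[:2]@v,f[2]])
  n='top' if i%2 else 'scene';p,d=imaging.read_camera(n)
  np.savez(n+'11.npz',p=p,d=d,pos=st['tool_pos'],rot=st['tcp_rot'])
print(np.round(F,1),np.mean(F,0),st['tool_pos'])
p=np.load('scene11.npz')['p'];cv2.imwrite('pics/scene11.png',cv2.resize(p[180:270,190:310,::-1],None,fx=6,fy=6,interpolation=cv2.INTER_CUBIC))
p=np.load('top11.npz')['p'];cv2.imwrite('pics/top11.png',cv2.resize(p[130:240,190:290,::-1],None,fx=5,fy=5,interpolation=cv2.INTER_CUBIC))
p=np.load('top0.npz')['p'];cv2.imwrite('pics/top0z.png',cv2.resize(p[130:240,190:290,::-1],None,fx=5,fy=5,interpolation=cv2.INTER_CUBIC))
E
```

```text
time: 21.88
tool_pos: [0.5413, 0.0627, 0.1908]
tcp_rot: [3.126, -0.31, -0.014]
wrist_force: [-10.9, 4.3, 3.2]
width: 0.001
[[11.5 -2.  -3.2]
 [12.  -2.4 -3.5]
 [10.1 -1.7 -3.7]
 [11.1 -2.3 -3. ]
 [12.5 -2.6 -2.7]] [11.4308542  -2.20078913 -3.23248169] [0.54127912 0.06268229 0.19074708]
```

View pics/scene11.png

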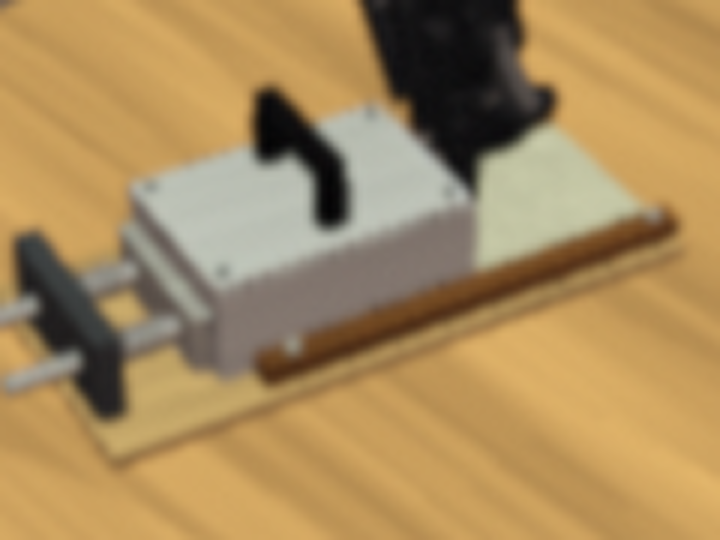

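View pics/top11.png

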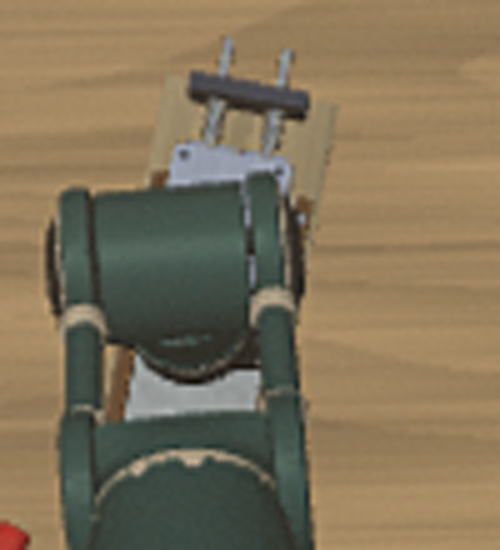

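View pics/top0z.png

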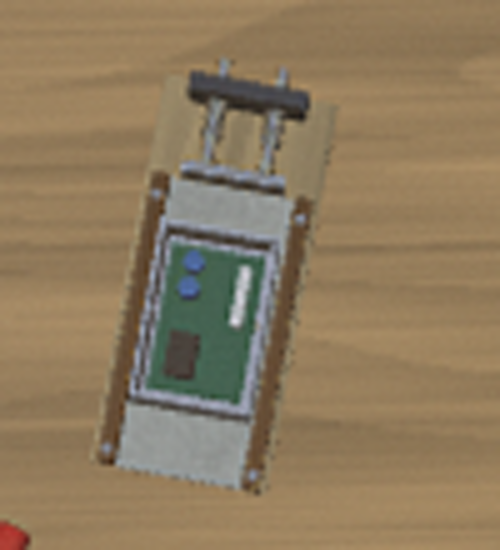

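Run:
```python
from fit import *
a=np.radians(-11.6);u=np.array([np.cos(a),np.sin(a)])
f=lambda x,y,z:onplane('scene',np.array([[x,y]])/6+[190,180],z)[0]
A=f(238,302,.038);B=f(213,320,.038);print((B-A)[:2]@u*1000)
A=f(157,217,.038);B=f(128,231,.038);print((B-A)[:2]@u*1000)
# lid front corner mean vs free
A=f(264,257,.055);B=f(224,272,.055);print('case shift since pic10',(B-A)[:2]@u*1000)
# phase correlation on rods/plate strip
g=[cv2.cvtColor(np.load(k)['p'],cv2.COLOR_RGB2GRAY) for k in('scene10.npz','scene11.npz')]
t=g[0][212:242,213:233]
r=cv2.matchTemplate(g[1][200:252,200:240],t,cv2.TM_CCOEFF_NORMED);_,s,_,l=cv2.minMaxLoc(r);print(s,l,'shift',l[0]+200-213,l[1]+200-212)
# lid plane
n='scene';p,d,st=load('scene11.npz');P=cloud(n,d)
c=np.array([.5613,.0588])+u*.047
q=P[:,:,:2]-c;U=q@u*1000;V=q@np.array([-u[1],u[0]])*1000;z=P[:,:,2]*1000
L=(d>0)&(abs(U)<50)&(abs(V)<33)&(abs(U)>16)&(z>45)&(z<65);print(np.linalg.lstsq(np.c_[U[L],V[L],np.ones(L.sum())],z[L],rcond=None)[0],L.sum())
```

```text
13.702457118249713
14.520574854445018
case shift since pic10 18.06177937686226
0.7638053297996521 (8, 14) shift -5 2
[2.33239996e-03 2.41426343e-03 5.50286149e+01] 418
```

Two independent checks agree. The stop is displaced about 14 mm in the pictures and the mean push is 11.4 N, so I'll add one small step.

```bash
python3 -m creep '[{"slide":[0.04,0,0],"angular":[0,0,0]},{"slide":[0,0,0],"angular":[0,0,0]},{"slide":[0,0,0],"angular":[0,0,0]},{"slide":[0,0,0],"angular":[0,0,0]}]'
python3 - <<'E'
from fit import *
a=np.radians(-11.6);u=np.array([np.cos(a),np.sin(a)]);v=np.array([-u[1],u[0]]);F=[]
for i in range(14):
  st=bot.read_state();f=-st['wrist_force'];F.append([f[:2]@u,f[:2]@v,f[2]]);p,d=imaging.read_camera('scene' if i%2 else 'wrist')
  if not i%2: cv2.imwrite('pics/w12.png',cv2.resize(p[:,:,::-1],None,fx=1.5,fy=1.5))
  else: cv2.imwrite('pics/s12.png',p[:,:,::-1])
print(np.mean(F,0),np.std(F,0),st['tool_pos'],st['time'])
E
```

```text
time: 22.47
tool_pos: [0.542, 0.0625, 0.1908]
tcp_rot: [3.126, -0.31, -0.015]
wrist_force: [-11.9, 4.9, 5.0]
width: -0.003
[12.9724089  -1.84197184 -4.20082881] [0.45848126 0.27530542 0.6150319 ] [0.54201266 0.06248197 0.19075182] 23.1167
```

View pics/w12.png

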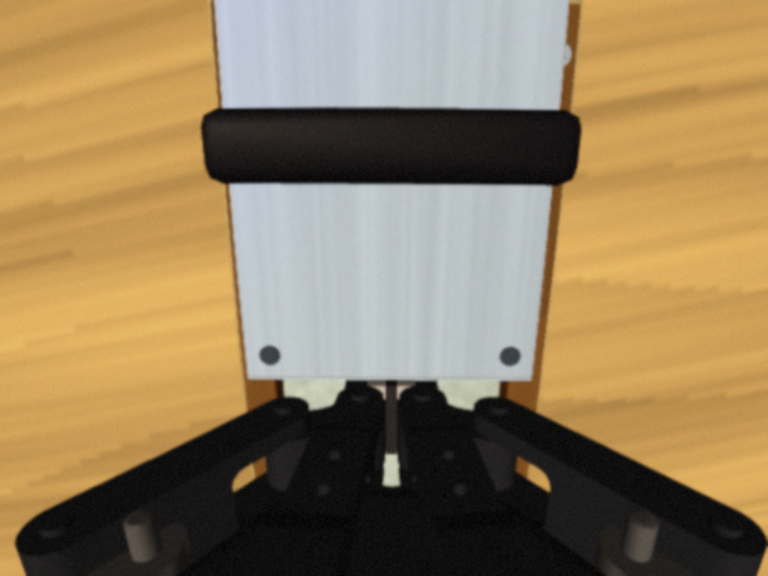

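View pics/s12.png

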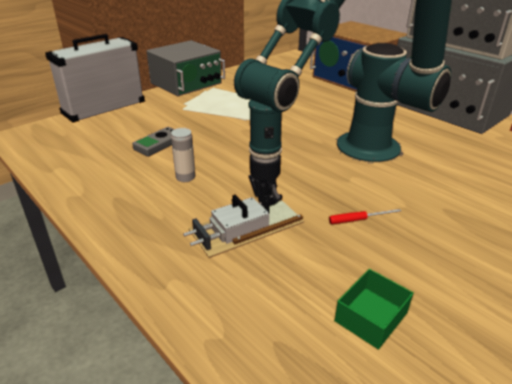

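Steady push of about 13 N at the wrist. With roughly 1 N of floor friction, about 12 N reaches the stop. The lid is still flat and the bystanders look untouched, so I'm handing in.

```bash
python3 -c "
from workcell import order
print(order.finish_job())"
```

```text
the job is handed in; nothing more can be done
None
```

The lid is on the case and seated, and the arm is still pressing the closed case against the stop with close to 12 N. I handed the job in at about 23 s of the 58 s allowed.

- **Lid:** I pressed it down with up to about 30 N, and it stayed rigid at the height calculated for full seating. After I let go, its top was about 48.8 mm above the cradle floor, against 49 mm when seated, and level to within 0.3°. I never saw a clear snap past the catches in the force readings, so the seating rests on the height, level and stiffness checks.
- **Push:** I pushed the case at its rear wall with closed fingers until the wrist force was steady. The along-cradle force averaged 13.0 N (±0.5), of which I estimate about 1 N is floor friction.
- **Stop:** Just before the last small step, the pictures put it at about 14 mm and the force was 11.4 N, which agree. It should now be near 15 mm, well short of its 30 mm limit. I did not re-measure it after that step.
- **Side loads:** About 2 N sideways and 4 N downward remain at the fingers. I left them because they are small.
- **Bystanders:** In the last scene picture the bin, driver, can and meter look unmoved.

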